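Tip up the sample plates, lay them in the incubation tray and press its lid home

ROBOT

A 7-joint arm with a two-finger parallel gripper is mounted at the origin on the work surface. World frame = base frame: x ahead of the robot, y to its left, z up, the work surface at z = 0. Lengths are in m, angles in degrees, forces in N, time in s.
With the tool pointing down it reaches from about 0.425 to 0.875 m from the base axis. Payload 4.7 kg.
Tool frame: the origin (TCP) lies between the finger pads; the fingertips stand 8 mm ahead of it and the grasp point (between the pads) lies 11 mm behind it; x points along the fingers, z is the direction in which the jaws open and shut, and the axes are right-handed (so a half turn about x gives the same grasp; the last joint's range is limited). The gripper opens to 87 mm and grips with 3 to 60 N. Pads are 19 mm wide; open, the fingers measure 117 mm over their backs; the gripper's body (75 mm by 190 mm) begins 51 mm behind the grasp point.
Start: joints at [69.448, 18.392, -4.016, 83.108, 1.295, 78.541, -3.26], TCP at [0.237, -0.605, 0.231] pointing down, gripper open.
Joint ranges: [-163.93, 163.93], [-17.29, 119.83], [-79.2, 71.16], [3.27, 140.29], [-89.18, 269.18], [5.43, 117.66], [-154.24, 154.24]. Speed limits (degrees/s): [147.25, 147.25, 180, 180, 180, 180, 180].

INTERFACE

Orientations are given as [roll, pitch, yaw] about the fixed x, y, z axes, in that order (R = Rz(yaw) Ry(pitch) Rx(roll)).
In Python, from cell import telemetry, vision, sign_off gives the robot as it stands. The module is installed in compiled form; this text tells all that it offers.
- The arm moves only by the tool drive_tool, never from a script. Its arguments are lists of equal length, an entry for each row: "offset": the shift along the tool's x, y, z in m, a list of three; "angular": the turn, a rotation vector about the tool's x, y, z in rad, a list of three. A call has 1 to 10 rows; each row is the pose to reach, as a shift and turn from the pose measured when the call began, along the tool's axes at that moment; what a row does not reach only later rows make up. A row lasts 1/8 s, in which the tool goes at most 62.5 mm and 10.7 degrees, less where a joint would pass 70% of its speed; a pose out of reach is approached as far as the arm can. A call with a gripper value outside its range is refused whole. "fingers" is the closure, from -1 (fully open) to 1 (shut), set as the call begins (left out, the last holds). The fingers move at their own pace and stop on an object; "squeeze" is the grip in N (left out, the last holds). Time passes only in rows, so rows that repeat a pose let the fingers close. It gives the time, the measured TCP pose, the force and the opening at its end, in the units of the state.
- telemetry.get_obs(): the state, without advancing time (a new reading comes with each control period).
- vision.read_camera(name): name is "scene" or "top" or "wrist"; returns a dict with "pixels" (480x640x3 uint8, red, green, blue), "intrinsics" (3x3 intrinsics, pixels), "world_from_camera" (4x4, takes a point from camera to world coordinates); the wrist camera has in their place "T_tool_cam" (4x4, takes a point from camera to tool coordinates, whose origin is the TCP and whose axes are the tool frame's). Camera axes: x right, y up, looking along -z (the intrinsics and any distortion apply to the point x, -y, -z); pixel columns grow to the right and rows downward; lengths in m; the calibration is good to about 2 mm. A picture is of the moment at which its call begins: read the wrist's pose just before it. There is no depth.
- sign_off(): hands the job in, once; it reports no verdict.
The state is a dict: "time_s": time; "qpos": joint angles; "joint_velocities": joint speeds; "effort": joint torques, N m; "tool_pos": TCP position; "tool_rot": TCP orientation; "force": force on the tool from outside, world axes, zero at the start; "wrist_torque": the same for the moment, N m; "grip_width": finger opening in m.
Only numpy, scipy, OpenCV 4.12 (cv2) and the standard library are available. Lean on these libraries where they do the work, as an engineer would, in place of code of your own. Each camera call takes 0.05 s, during which the arm holds its last target.

TASK

First tip up every sample plate in the rack by pressing its front end down, so that all of them stand with the back end raised. Then lift the plates out and lay each flat across the two rails of the black tray, well side up and side by side, and only when all are in, put the lid on the tray and press it down until it is fully home at both ends. Leave the bottles and glassware standing where they are.

Things in the scene. Friction and masses are not known exactly. Their poses are not given: they have to be found in the camera images.
- plate1_c (a point): Centre (half-way up) of a thin flat aluminium sample plate, 76 x 26 x 4 mm, 25 g, with a dark round well in the middle of its upper face and a white patch at its front end. x along its length towards the back end (front end at x = -38 mm); y across; z out of its upper face. Starts level in a lane of the rack, or is absent.
- plate2_c (a point): Centre (half-way up) of a thin flat aluminium sample plate, 76 x 26 x 4 mm, 25 g, with a dark round well in the middle of its upper face and a white patch at its front end. x along its length towards the back end (front end at x = -38 mm); y across; z out of its upper face. Starts level in a lane of the rack, or is absent.
- plate3_c (a point): Centre (half-way up) of a thin flat aluminium sample plate, 76 x 26 x 4 mm, 25 g, with a dark round well in the middle of its upper face and a white patch at its front end. x along its length towards the back end (front end at x = -38 mm); y across; z out of its upper face. Starts level in a lane of the rack, or is absent.
- plate4_c (a point): Centre (half-way up) of a thin flat aluminium sample plate, 76 x 26 x 4 mm, 25 g, with a dark round well in the middle of its upper face and a white patch at its front end. x along its length towards the back end (front end at x = -38 mm); y across; z out of its upper face. Starts level in a lane of the rack, or is absent.
- rack: Grey rack fixed to the bench, 232 mm (y) by 114 mm (x), deck 31 mm above the bench. Origin on the bench below its pivots, half-way across; x to the back, z up. Four 30 mm wide lanes along x, at y = -87, -29, 29, 87 mm. A plate lies in a lane, centre at x = 0, upper face 32 mm above the bench, edges buried. Ahead of x = -16 mm the lane is 46 mm wide, open in front.
- rocker1 (a joint): Tilt of the steel rocker in the rack's lane at y = -87 mm, which carries plate1 if present: 0 level, 0.5 rad fully tipped (back end up). Stiff, it stays where left. Press the plate's front end, some 30 mm ahead of its middle, down 15 to 18 mm with shut fingers (about 3 N): plate and rocker turn about the pivot, 26 mm above the bench, under the plate's middle.
- rocker2 (a joint): Tilt of the steel rocker in the rack's lane at y = -29 mm, which carries plate2 if present: 0 level, 0.5 rad fully tipped (back end up). Stiff, it stays where left. When tipped, the plate's back end stands some 18 mm higher, clear of the deck; grip it there by its long edges (26 mm).
- rocker3 (a joint): Tilt of the steel rocker in the rack's lane at y = 29 mm, which carries plate3 if present: 0 level, 0.5 rad fully tipped (back end up). Stiff, it stays where left. A lip at the rocker's front end keeps the tipped plate from sliding off.
- rocker4 (a joint): Tilt of the steel rocker in the rack's lane at y = 87 mm, which carries plate4 if present: 0 level, 0.5 rad fully tipped (back end up). Stiff, it stays where left. The plate can be taken out only once it is tipped.
- tray: Black incubation tray fixed to the bench: open box 116 mm (x) by 252 mm (y), walls 5 mm, rim 26 mm above the bench, inner floor 5 mm. Origin on the bench under its centre, z up. Two white rails, 5 mm wide, run along y at x = -14 and 14 mm, tops 13 mm above the bench; plates lie across both, centres at z = 15 mm. At y = -78, -26, 26, 78 mm they leave room for fingers.
- seal_left (a joint): Stiff rubber gasket strip, 90 by 5 mm, in the top of the tray's end wall at y = +123.5 mm: 0 = standing 6 mm proud of the rim, 0.006 m = pressed flush. Takes about 5 N to press down and stays down; the lid rests on it until pressed.
- seal_right (a joint): Stiff rubber gasket strip, 90 by 5 mm, in the top of the tray's end wall at y = -123.5 mm: 0 = standing 6 mm proud of the rim, 0.006 m = pressed flush. Takes about 5 N to press down and stays down; the lid rests on it until pressed.
- lid_bar (a point): Centre of the grip bar, 44 (x) by 16 (y) by 30 mm tall, amid the top of the loose white lid. Lid 131 (x) by 267 mm (y), about 200 g, z up; its top is 15 mm below this point, the foot of its 12 mm skirt 31 mm below. Skirt clears the tray by 3.5 mm all round. On the proud gaskets this point is 51 mm above the bench, fully home 45 mm. Press near both ends (y about +-105 mm).
- dropper: Bystander: amber dropper bottle, 28 mm across, 65 mm tall; origin at the centre of its underside. Leave it standing where it is.
- beaker: Bystander: small glass beaker, 52 mm across, 50 mm tall; origin at the centre of its underside. Leave it standing where it is.
- jar: Bystander: small jar with black cap, 40 mm across, 40 mm tall; origin at the centre of its underside. Leave it standing where it is.
Things that resemble listed ones, but are neither listed nor needed, are in the scene too. Leave any blue or red look-alike of the part that bears plate3_c alone.

How it is judged:
By the outcome, as a careful person would: the job done as asked, in the order asked, and still so for the second after the job is handed in, with the robot touching nothing.
Of plate1, plate2, plate3, plate4 only 3 to 4 are there at a start; the rules pass over those that are not, and their reading is None.
At some moment in a run one of lid may be knocked a few centimetres aside while the robot is not near it.
Once in a run the grip may slacken for a moment while it holds something.
It also fails if it takes over 210 s, if anything falls off the work surface, if the arm or the gripper's body presses on something with over 40 N, if the wrist force passes 120 N, or if a joint passes its speed limit or range.

## Working session

There is one attempt and no reset: what is moved stays moved. The work goes in short steps, Python scripts to look and compute and a tool call to move; the robot and the scene stay as the last step left them, time stands still between calls to the robot, and variables do not carry over. Pictures are saved under pics/ and viewed, and the job is handed in when it is done.

Besides the shell and the picture viewer there is one more tool, called after "Request:" in YAML: its name, and indented under it one key for each argument. drive_tool: Moves the arm, as the interface text tells. Its arguments: {"type":"object","properties":{"offset":{"type":"array"},"angular":{"type":"array"},"fingers":{"type":"number"},"squeeze":{"type":"number"}},"required":["offset","angular"]}

```bash
mkdir -p pics; python3 - <<'E'
from cell import telemetry, vision
import cv2, numpy as np
o=telemetry.get_obs(); print(o)
for n in ["scene","top","wrist"]:
    c=vision.read_camera(n); cv2.imwrite(f"pics/{n}0.png",c["pixels"][:,:,::-1]); print(n,{k:np.round(v,4).tolist() for k,v in c.items() if k!="pixels"})
E
```

```text
{'time_s': 0.0, 'qpos': array([69.44991145, 18.44012602, -4.01614484, 83.17494849,  1.29560681,
       78.54073248, -3.25932017]), 'joint_velocities': array([-0.10032111, -0.00836848, -0.0342242 ,  0.06560779, -0.02408144,
       -0.04751213, -0.17384288]), 'effort': array([-2.42066799e-04, -4.91288888e+01, -4.04183641e-01, -3.12529814e+01,
       -6.39472157e-02,  4.35701001e-02,  1.78564374e-04]), 'tool_pos': array([ 0.23648509, -0.60487481,  0.22944909]), 'tool_rot': array([-176.8173889 ,   89.88930241,  114.5438334 ]), 'force': array([-0.09626311,  0.2988785 ,  0.28845776]), 'wrist_torque': array([-0.04940807,  0.0322904 ,  0.04539989]), 'grip_width': 0.08686159984758061}
scene {'intrinsics': [[475.5334, 0.0, 317.1326], [0.0, 475.5334, 242.8938], [0.0, 0.0, 1.0]], 'world_from_camera': [[-0.6536, -0.4232, 0.6275, 1.0507], [0.7568, -0.3574, 0.5473, 0.4421], [-0.0073, 0.8326, 0.5538, 0.5194], [0.0, 0.0, 0.0, 1.0]]}
top {'intrinsics': [[517.0866, 0.0, 321.3617], [0.0, 517.0866, 238.6741], [0.0, 0.0, 1.0]], 'world_from_camera': [[0.0235, 0.9947, -0.0997, 0.3971], [-0.9997, 0.0233, -0.0024, -0.0395], [-0.0, 0.0997, 0.995, 1.1614], [0.0, 0.0, 0.0, 1.0]]}
wrist {'intrinsics': [[376.398, 0.0, 322.7001], [0.0, 376.398, 239.4307], [0.0, 0.0, 1.0]], 'T_tool_cam': [[-0.0001, 0.2971, -0.9549, -0.1545], [0.001, 0.9549, 0.2971, 0.0822], [1.0, -0.0009, -0.0004, 0.0], [0.0, 0.0, 0.0, 1.0]]}
```

View pics/top0.png

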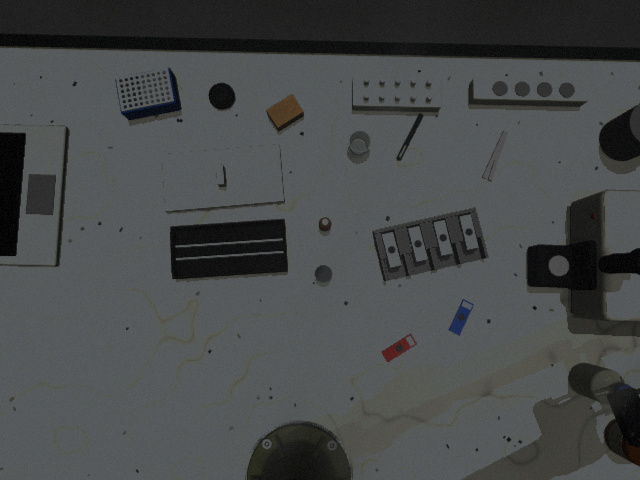

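View pics/scene0.png

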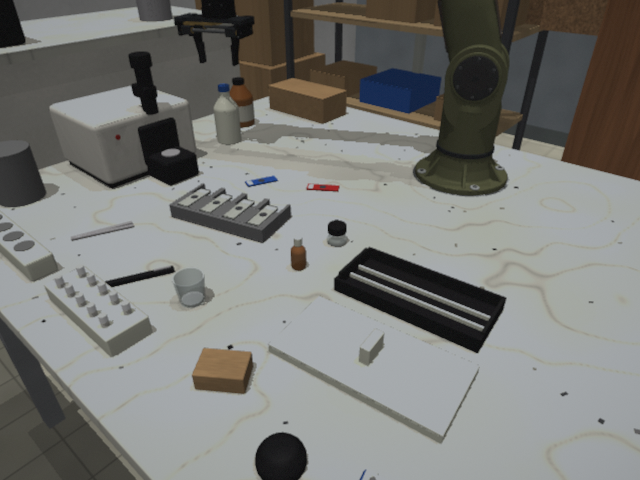

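The top view shows the rack at (430,243) with four plates, the tray at (229,248), the lid at (224,178) and red and blue look-alikes at (399,348) and (461,317). I'll enlarge these.

```bash
python3 - <<'E'
import cv2, numpy as np
a=cv2.imread("pics/top0.png")
def cr(im,x0,y0,x1,y1,s,n):
    c=cv2.resize(im[y0:y1,x0:x1],None,fx=s,fy=s,interpolation=cv2.INTER_CUBIC); c=np.clip(c.astype(float)*1.8,0,255).astype(np.uint8); cv2.imwrite(n,c)
cr(a,360,200,500,290,5.5,"pics/rack_c.png")
cr(a,150,135,350,285,4,"pics/tray_c.png")
E
```

```text
(no output)
```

View pics/rack_c.png

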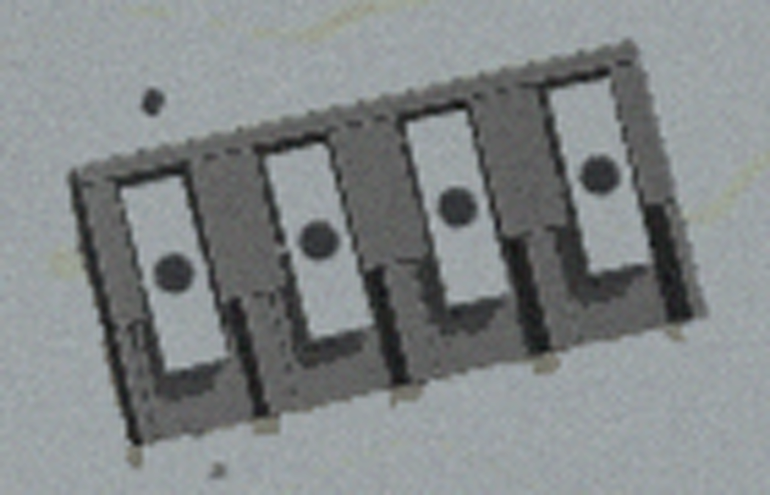

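View pics/tray_c.png

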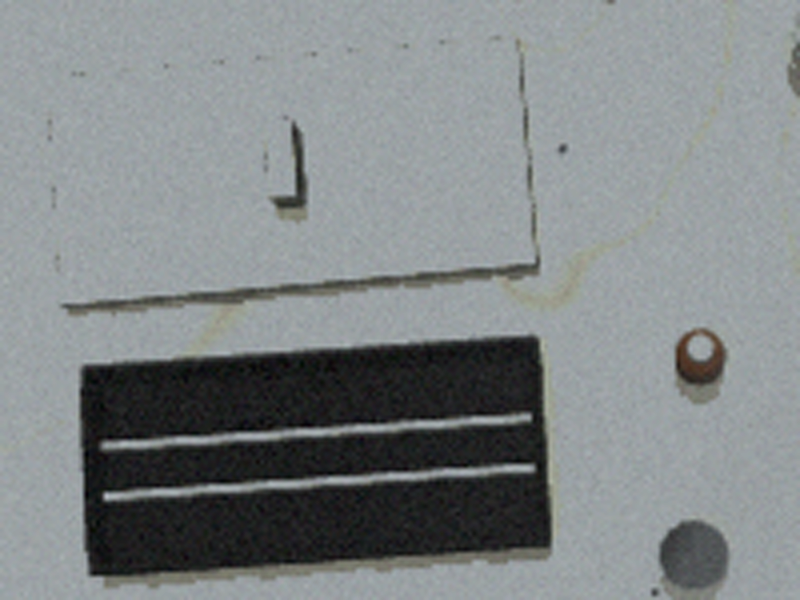

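The rack holds four plates, with front ends facing the robot (bottom of the image). Next I'll measure the poses.

```bash
cat > h.py <<'E'
import numpy as np, cv2
from scipy.spatial.transform import Rotation as Ro
from cell import telemetry, vision
def ray(K,T,uv,z):
    uv=np.atleast_2d(np.asarray(uv,float)); d=np.c_[(uv[:,0]-K[0,2])/K[0,0],-(uv[:,1]-K[1,2])/K[1,1],-np.ones(len(uv))]
    d=d@T[:3,:3].T; o=T[:3,3]; t=(z-o[2])/d[:,2]; return o+t[:,None]*d
def proj(K,T,P):
    P=np.atleast_2d(P); c=(P-T[:3,3])@T[:3,:3]; return np.c_[K[0,2]+K[0,0]*c[:,0]/-c[:,2],K[1,2]-K[1,1]*c[:,1]/-c[:,2]]
def tool():
    o=telemetry.get_obs(); T=np.eye(4); T[:3,:3]=Ro.from_euler('xyz',o['tool_rot'],degrees=True).as_matrix(); T[:3,3]=o['tool_pos']; return T,o
def cam(n):
    W,_=tool(); c=vision.read_camera(n)
    T=np.array(c['world_from_camera']) if n!='wrist' else W@np.array(c['T_tool_cam'])
    return c['pixels'][:,:,::-1].copy(),np.array(c['intrinsics']),T
def down(a,tilt_axis=None,tilt=0):
    """tool pointing down, jaw axis at world angle a deg; tilt deg about world axis"""
    a=np.radians(a); x=np.array([0,0,-1.]); z=np.array([np.cos(a),np.sin(a),0]); R=np.c_[x,np.cross(z,x),z]
    if tilt: R=Ro.from_rotvec(np.radians(tilt)*np.asarray(tilt_axis)).as_matrix()@R
    return R
def go(p,R):
    W,o=tool(); Wr=W[:3,:3]; off=Wr.T@(np.asarray(p)-W[:3,3]); a=Ro.from_matrix(Wr.T@R).as_rotvec()
    n=max(np.linalg.norm(off)/.0625,np.degrees(np.linalg.norm(a))/10.7)
    print('offset',off.round(4).tolist(),'ang',a.round(4).tolist(),'rows>=%.1f'%n)
def fr(x,y,yaw):
    T=np.eye(4); T[:3,:3]=Ro.from_euler('z',yaw,degrees=True).as_matrix(); T[:2,3]=x,y; return T
def at(T,p): p=np.atleast_2d(p); return p@T[:3,:3].T+T[:3,3]
E
cat > m.py <<'E'
from h import *
im,K,T=cam('top'); g=cv2.cvtColor(im,cv2.COLOR_BGR2GRAY)
# wells
pts=[]
for x,y in [(174,272),(319,240),(457,207),(599,174)]:
    x=x/5.5+360;y=y/5.5+200; r=5; s=g[int(y)-r:int(y)+r+1,int(x)-r:int(x)+r+1].astype(float); w=np.clip(90-s,0,None); yy,xx=np.mgrid[int(y)-r:int(y)+r+1,int(x)-r:int(x)+r+1]
    # center part only
    m=(xx-x)**2+(yy-y)**2<18; w=w*m; pts.append((np.sum(w*xx)/w.sum(),np.sum(w*yy)/w.sum()))
P=ray(K,T,pts,.032); print(np.round(pts,2).tolist(),P.round(4).tolist()); d=P[0]-P[3]; print('rack c',P.mean(0).round(4),'yaw',np.degrees(np.arctan2(-d[0],d[1])).round(2),np.diff(P[:,:2],axis=0).round(4).tolist())
# tray
m=((g<32)*255).astype(np.uint8); m[:,:150]=0; m[:,300:]=0; m[:205]=0; m[290:]=0
c=max(cv2.findContours(m,0,2)[0],key=cv2.contourArea); r=cv2.minAreaRect(c); b=cv2.boxPoints(r); print('tray box',b.round(1).tolist()); B=ray(K,T,b,.026); print(B.round(4).tolist(),B.mean(0), [np.linalg.norm(B[i]-B[i-1]).round(4) for i in range(4)])
# rails
m2=((g>60)*255).astype(np.uint8)
msk=np.zeros_like(g); cv2.fillConvexPoly(msk,(b.mean(0)+(b-b.mean(0))*.9).astype(np.int32),255); m2&=msk
for c in cv2.findContours(m2,0,2)[0]:
    if cv2.contourArea(c)>60: bb=cv2.boxPoints(cv2.minAreaRect(c)); Q=ray(K,T,bb,.013); print('rail',bb.round(1).tolist(),Q.mean(0).round(4)); e=[Q[1]-Q[0],Q[2]-Q[1]]; e=max(e,key=np.linalg.norm); print(np.linalg.norm(e),np.degrees(np.arctan2(e[0],e[1])))
E
python3 m.py
```

```text
[[391.24, 249.36], [417.52, 243.41], [442.73, 237.28], [468.57, 231.49]] [[0.4903, -0.1904, 0.032], [0.5048, -0.2479, 0.032], [0.5196, -0.3031, 0.032], [0.5337, -0.3599, 0.032]]
rack c [ 0.5121 -0.2753  0.032 ] yaw 14.35 [[0.0145, -0.0575], [0.0148, -0.0553], [0.0141, -0.0568]]
tray box [[168.39999389648438, 226.60000610351562], [284.0, 218.8000030517578], [287.6000061035156, 271.20001220703125], [171.89999389648438, 279.0]]
[[0.5297, 0.3021, 0.026], [0.5531, 0.0469, 0.026], [0.4376, 0.0356, 0.026], [0.4146, 0.2882, 0.026]] [0.48371452 0.16821837 0.026     ] [np.float64(0.1159), np.float64(0.2562), np.float64(0.1161), np.float64(0.2536)]
rail [[175.89999389648438, 257.70001220703125], [280.0, 250.5], [280.1000061035156, 252.39999389648438], [176.0, 259.5]] [0.4708 0.17   0.013 ]
0.2318415780334464 174.69798846275134
rail [[174.89999389648438, 245.10000610351562], [278.8999938964844, 238.0], [279.1000061035156, 240.0], [175.10000610351562, 247.0]] [0.4986 0.1734 0.013 ]
0.23225608712838955 174.77738994085954
```

```bash
cat > ov.py <<'E'
from h import *
import sys
RK=fr(.5121,-.2753,14.35); TR=fr(.484,.1695,5.2)
def box(F,x,y,z): 
    return at(F,[(-x,-y,z),(x,-y,z),(x,y,z),(-x,y,z),(-x,-y,z)])
polys=[(box(TR,.058,.126,.026),(0,255,0)),(box(TR,.058,.126,0),(0,255,255))]
for s in(-.014,.014): polys.append((at(TR,[(s,-.12,.013),(s,.12,.013)]),(0,0,255)))
for y in(-.087,-.029,.029,.087): polys.append((at(RK,[(-.038,y-.013,.032),(.038,y-.013,.032),(.038,y+.013,.032),(-.038,y+.013,.032),(-.038,y-.013,.032)]),(0,0,255)))
if __name__=="__main__":
  for n,c,s in [('top',(160,190,500,290),2.3),('scene',(160,160,520,380),2.2)]:
    im,K,T=cam(n); x0,y0,x1,y1=c
    im=cv2.resize(np.clip(im[y0:y1,x0:x1]*1.5,0,255).astype(np.uint8),None,fx=s,fy=s,interpolation=cv2.INTER_CUBIC)
    for P,col in polys: cv2.polylines(im,[(((proj(K,T,P)+.5-[x0,y0])*s-.5)*8).round().astype(int).reshape(-1,1,2)],False,col,1,cv2.LINE_AA,3)
    cv2.imwrite(f'pics/ov_{n}.png',im)
E
python3 ov.py
```

```text
(no output)
```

View pics/ov_top.png

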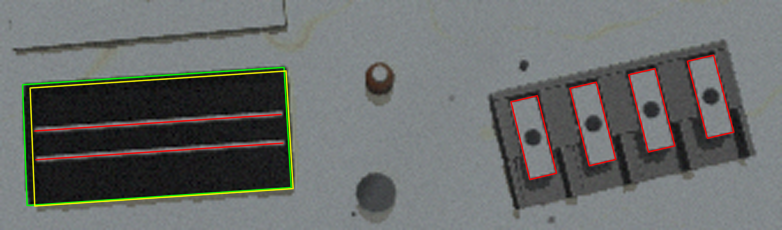

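View pics/ov_scene.png

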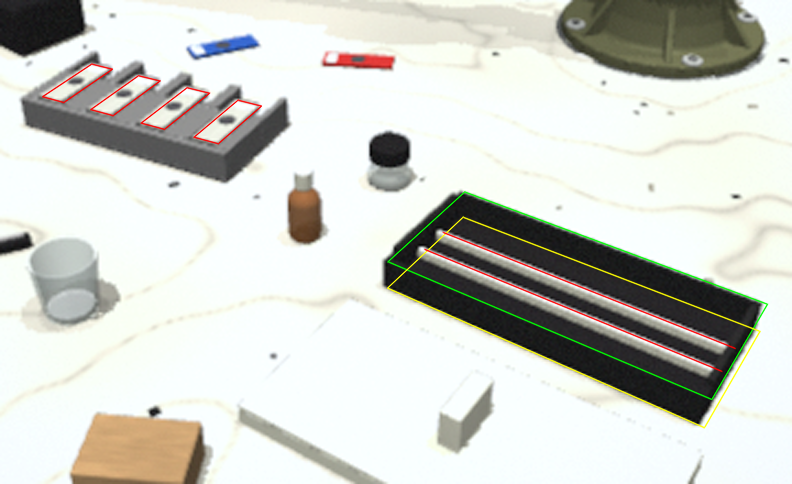

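Top-view overlays fit the rack within about 1 mm. The scene view puts the tray about 2–3 mm further toward -y. I'll go above the rack and refine with the wrist camera.

```bash
python3 - <<'E'
from h import *
from ov import *
W,o=tool(); print(W[:3,:3].round(2).tolist())
for a in (104.35,-75.65): go(at(RK,(-.02,.0,.20))[0],down(a))
im,K,T=cam('top')
for n,uv,z in [('dropper',(325,222),.065),('jar',(323,271),.04),('beaker',(359,140),.05)]: print(n,ray(K,T,uv,z).round(3))
E
```

```text
[[-0.0, 0.93, 0.36], [0.0, 0.36, -0.93], [-1.0, -0.0, -0.0]]
offset [0.0303, 0.3569, -0.2094] ang [-3.0193, -0.0002, -0.001] rows>=16.2
offset [0.0303, 0.3569, -0.2094] ang [0.1223, -0.0006, 0.0001] rows>=6.6
dropper [[ 0.543 -0.044  0.065]]
jar [[ 0.439 -0.042  0.04 ]]
beaker [[ 0.729 -0.115  0.05 ]]
```

Request:
drive_tool:
  offset:
    - [0.03,0.357,-0.209]
    - [0.03,0.357,-0.209]
    - [0.03,0.357,-0.209]
    - [0.03,0.357,-0.209]
    - [0.03,0.357,-0.209]
    - [0.03,0.357,-0.209]
    - [0.03,0.357,-0.209]
    - [0.03,0.357,-0.209]
    - [0.03,0.357,-0.209]
  angular:
    - [0.122,0,0]
    - [0.122,0,0]
    - [0.122,0,0]
    - [0.122,0,0]
    - [0.122,0,0]
    - [0.122,0,0]
    - [0.122,0,0]
    - [0.122,0,0]
    - [0.122,0,0]
  fingers: 1
  squeeze: 20

```text
time_s: 1.48
tool_pos: [0.4925, -0.2815, 0.2004]
tool_rot: [-71.8, 90.0, -147.5]
force: [0.0, 0.1, -0.3]
grip_width: 0.0058
```

```bash
cat > wv.py <<'E'
import sys
from h import *
from ov import *
im,K,T=cam('wrist'); im=np.clip(im*1.4,0,255).astype(np.uint8)
cv2.imwrite(f'pics/{sys.argv[1]}_raw.png',im)
if len(sys.argv)<=2:
  for P,col in polys: 
    if ((P-T[:3,3])@T[:3,2]<-.03).all(): cv2.polylines(im,[(proj(K,T,P)*8).round().astype(int).reshape(-1,1,2)],False,col,1,cv2.LINE_AA,3)
cv2.imwrite(f'pics/{sys.argv[1]}.png',im)
W,o=tool(); print(o['time_s'],W[:3,3].round(4),o['force'].round(2),o['grip_width'])
E
python3 wv.py w1
```

```text
1.525 [ 0.4921 -0.2822  0.2004] [0.02 0.5  0.33] 0.003688369513656252
```

View pics/w1.png

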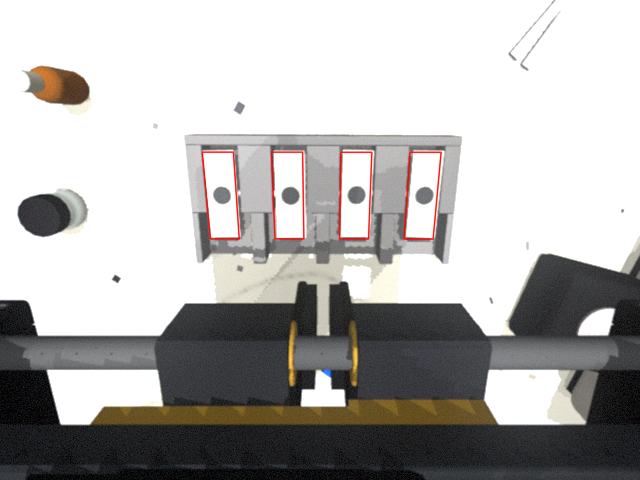

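The wrist overlay matches the rack closely. Next: press lane 4 (image left).

```bash
python3 - <<'E'
from h import *
from ov import *
for y in (.087,.029,-.029,-.087):
  go(at(RK,(-.030,y,.06))[0],down(-75.65))
E
```

```text
offset [0.1404, -0.009, -0.0887] ang [-0.0019, 0.0003, 0.0008] rows>=2.7
offset [0.1404, -0.0089, -0.0307] ang [-0.0019, 0.0003, 0.0008] rows>=2.3
offset [0.1404, -0.0088, 0.0273] ang [-0.0019, 0.0003, 0.0008] rows>=2.3
offset [0.1404, -0.0086, 0.0853] ang [-0.0019, 0.0003, 0.0008] rows>=2.6
```

Request:
drive_tool:
  offset:
    - [0.05,-0.009,-0.089]
    - [0.1,-0.009,-0.089]
    - [0.14,-0.009,-0.089]
    - [0.14,-0.009,-0.089]
    - [0.152,-0.009,-0.089]
    - [0.158,-0.009,-0.089]
    - [0.163,-0.009,-0.089]
    - [0.168,-0.009,-0.089]
    - [0.172,-0.009,-0.089]
    - [0.175,-0.009,-0.089]
  angular:
    - [0,0,0]
    - [0,0,0]
    - [0,0,0]
    - [0,0,0]
    - [0,0,0]
    - [0,0,0]
    - [0,0,0]
    - [0,0,0]
    - [0,0,0]
    - [0,0,0]

```text
time_s: 2.78
tool_pos: [0.4626, -0.1994, 0.0279]
tool_rot: [5.3, 89.8, -70.4]
force: [-9.2, 0.7, 31.1]
grip_width: 0.0002
```

```bash
python3 wv.py w2 n
```

```text
2.825 [ 0.4626 -0.1994  0.0282] [-7.23  0.5  22.25] 0.0006977812799385374
```

View pics/w2.png

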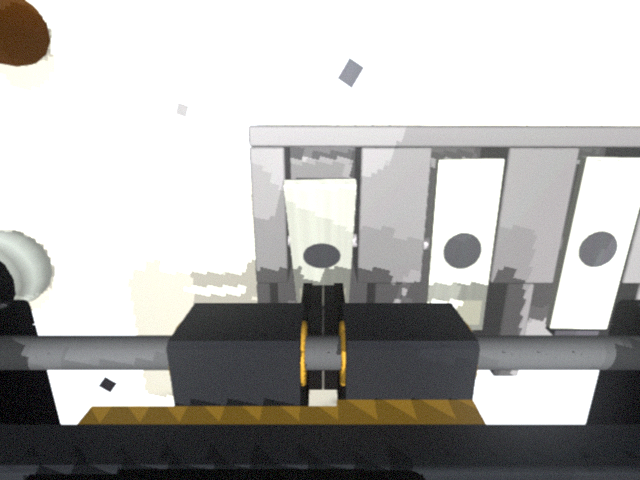

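Lane 4 is tipped, with the back end raised and the end-stop force at about 30 N. Now lane 3, pressing slightly less hard.

Request:
drive_tool:
  offset:
    - [-0.036,0,0]
    - [-0.036,0,0.058]
    - [-0.036,0,0.058]
    - [-0.024,0,0.058]
    - [-0.017,0,0.058]
    - [-0.012,0,0.058]
    - [-0.007,0,0.058]
    - [-0.003,0,0.058]
    - [0.0,0,0.058]
    - [0.001,0,0.058]
  angular:
    - [0,0,0]
    - [0,0,0]
    - [0,0,0]
    - [0,0,0]
    - [0,0,0]
    - [0,0,0]
    - [0,0,0]
    - [0,0,0]
    - [0,0,0]
    - [0,0,0]

```text
time_s: 4.08
tool_pos: [0.4766, -0.2547, 0.0285]
tool_rot: [-41.5, 89.9, -117.3]
force: [-7.4, 6.0, 19.0]
grip_width: 0.0004
```

Request:
drive_tool:
  offset:
    - [-0.036,0,0]
    - [-0.036,0,0.058]
    - [-0.036,0,0.058]
    - [-0.024,0,0.058]
    - [-0.017,0,0.058]
    - [-0.012,0,0.058]
    - [-0.007,0,0.058]
    - [-0.003,0,0.058]
    - [0.0,0,0.058]
    - [0.001,0,0.058]
  angular:
    - [0,0,0]
    - [0,0,0]
    - [0,0,0]
    - [0,0,0]
    - [0,0,0]
    - [0,0,0]
    - [0,0,0]
    - [0,0,0]
    - [0,0,0]
    - [0,0,0]

```text
time_s: 5.32
tool_pos: [0.4907, -0.31, 0.0288]
tool_rot: [-80.0, 89.9, -155.7]
force: [-6.8, 4.8, 15.8]
grip_width: 0.0007
```

Request:
drive_tool:
  offset:
    - [-0.036,0,0]
    - [-0.036,0,0.058]
    - [-0.036,0,0.058]
    - [-0.024,0,0.058]
    - [-0.017,0,0.058]
    - [-0.012,0,0.058]
    - [-0.007,0,0.058]
    - [-0.003,0,0.058]
    - [0.0,0,0.058]
    - [0.001,0,0.058]
  angular:
    - [0,0,0]
    - [0,0,0]
    - [0,0,0]
    - [0,0,0]
    - [0,0,0]
    - [0,0,0]
    - [0,0,0]
    - [0,0,0]
    - [0,0,0]
    - [0,0,0]

```text
time_s: 6.58
tool_pos: [0.5048, -0.3654, 0.0291]
tool_rot: [-101.5, 89.8, -177.1]
force: [-6.2, 4.5, 14.4]
grip_width: 0.0003
```

Request:
drive_tool:
  offset:
    - [-0.05,0,0]
    - [-0.1,0,0]
    - [-0.17,0,0]
    - [-0.17,0,-0.087]
    - [-0.17,0,-0.087]
    - [-0.17,0,-0.087]
    - [-0.17,0,-0.087]
  angular:
    - [0,0,0]
    - [0,0,0]
    - [0,0,0]
    - [0,0,0]
    - [0,0,0]
    - [0,0,0]
    - [0,0,0]
  fingers: 0

```text
time_s: 7.45
tool_pos: [0.4839, -0.2822, 0.1991]
tool_rot: [-80.5, 89.8, -156.2]
force: [0.1, 0.4, -0.1]
grip_width: 0.0431
```

```bash
python3 wv.py w3 
```

```text
7.5 [ 0.4838 -0.2825  0.1988] [ 0.52 -0.3   0.2 ] 0.04314861364933971
```

View pics/w3.png

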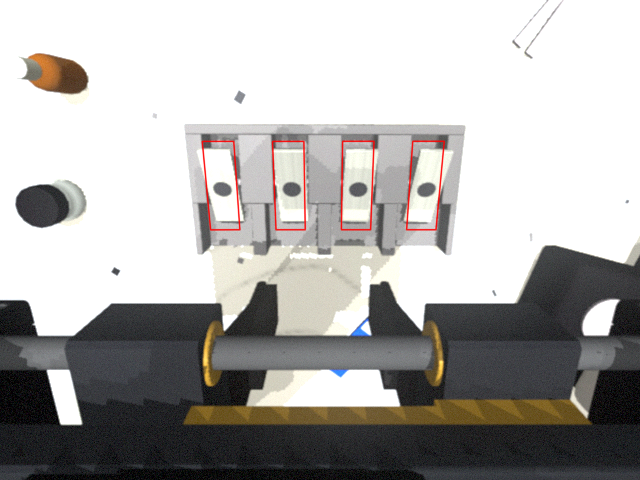

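All four plates now stand tipped. I'll overlay the 0.5 rad model to verify, and work out the grasp.

```bash
cat >> h.py <<'E'
def tipped(F,y,th=.5):
    T=F.copy(); 
    M=np.eye(4); M[:3,:3]=Ro.from_rotvec([0,-th,0]).as_matrix(); M[:3,3]=(0,y,.026); return F@M   # plate frame rel pivot; plate mid at z=+.004
E
cat > tp.py <<'E'
from h import *
from ov import *
im,K,T=cam('wrist')
s=2.4; x0,y0=180,110; im=cv2.resize(im[110:270,180:490],None,fx=s,fy=s,interpolation=cv2.INTER_CUBIC)
for y in(-.087,-.029,.029,.087):
    M=tipped(RK,y); P=at(M,[(-.038,-.013,.006),(.038,-.013,.006),(.038,.013,.006),(-.038,.013,.006),(-.038,-.013,.006)])
    cv2.polylines(im,[(((proj(K,T,P)+.5-[x0,y0])*s-.5)*8).round().astype(int).reshape(-1,1,2)],False,(0,0,255),1,cv2.LINE_AA,3)
cv2.imwrite('pics/tip1.png',im)
def grasp(y,back,s=.029,tip=.0065,th=.5):
    M=tipped(RK,y,th); R0=down(-75.65); ax=RK[:3,1]; R=Ro.from_rotvec(-th*ax).as_matrix()@R0
    # tool x should be -plate z
    assert np.allclose(R[:,0],-M[:3,2],atol=1e-3),(R[:,0],M[:3,2])
    p=at(M,(s,0,.004))[0]+R[:,0]*(tip-.008) - R[:,0]*back
    return p,R
if __name__=="__main__":
  go(*grasp(.087,.05)); go(*grasp(.087,0))
  print(grasp(.087,0)[0])
E
python3 tp.py
```

```text
offset [0.1101, 0.0283, -0.0869] ang [-0.0024, 0.0, 0.5033] rows>=2.7
offset [0.1539, 0.0524, -0.0869] ang [-0.0024, 0.0, 0.5033] rows>=2.9
[ 0.51263881 -0.18536033  0.04473004]
```

View pics/tip1.png

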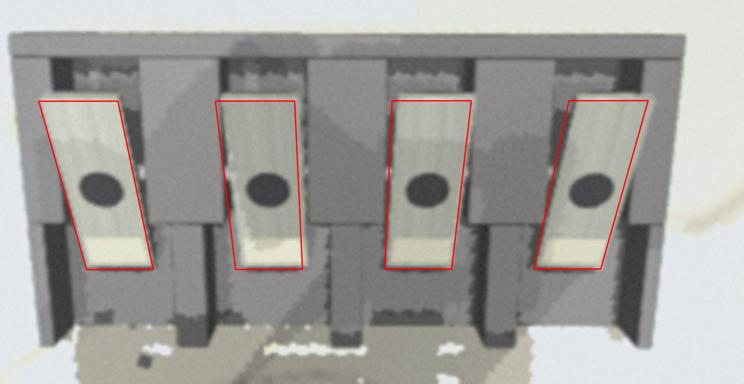

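Request:
drive_tool:
  offset:
    - [0.04,0.028,-0.087]
    - [0.08,0.028,-0.087]
    - [0.11,0.028,-0.087]
    - [0.11,0.028,-0.087]
    - [0.12,0.034,-0.087]
    - [0.13,0.039,-0.087]
    - [0.14,0.045,-0.087]
    - [0.148,0.049,-0.087]
    - [0.154,0.0525,-0.087]
    - [0.154,0.0525,-0.087]
  angular:
    - [-0.002,0,0.18]
    - [-0.002,0,0.36]
    - [-0.002,0,0.503]
    - [-0.002,0,0.503]
    - [-0.002,0,0.503]
    - [-0.002,0,0.503]
    - [-0.002,0,0.503]
    - [-0.002,0,0.503]
    - [-0.002,0,0.503]
    - [-0.002,0,0.503]

```text
time_s: 8.8
tool_pos: [0.5127, -0.1849, 0.044]
tool_rot: [90.1, 61.4, 14.5]
force: [0.1, -0.1, -0.3]
grip_width: 0.0438
```

```bash
python3 wv.py w4 n; python3 -c "
from tp import *
go(*grasp(.087,0))"
```

```text
8.85 [ 0.5128 -0.1851  0.0444] [ 0.08 -0.33 -0.49] 0.04356706402586679
offset [-0.0001, -0.0001, -0.0] ang [-0.0004, 0.0002, 0.0002] rows>=0.0
```

View pics/w4.png

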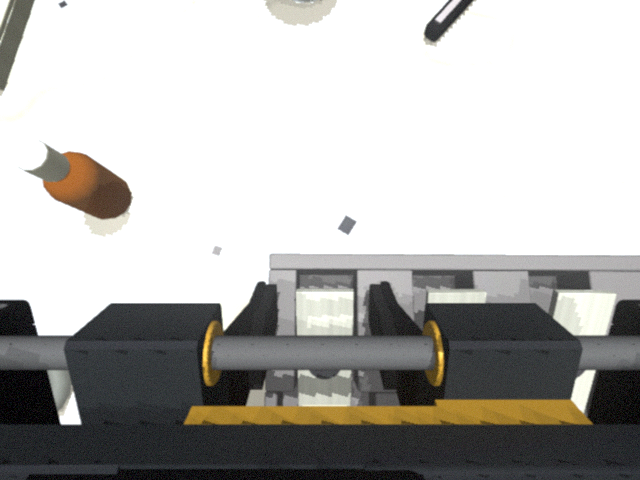

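The plate sits centred between the fingers. I'll close, then lift.

Request:
drive_tool:
  offset:
    - [0,0,0]
    - [0,0,0]
    - [0,0,0]
    - [0,0,0]
    - [-0.01,0,0]
    - [-0.03,0,0]
    - [-0.06,0,0]
    - [-0.1,0,0]
    - [-0.12,0,0]
    - [-0.12,0,0]
  angular:
    - [0,0,0]
    - [0,0,0]
    - [0,0,0]
    - [0,0,0]
    - [0,0,0]
    - [0,0,0]
    - [0,0,0]
    - [0,0,0]
    - [0,0,0]
    - [0,0,0]
  fingers: 1
  squeeze: 30

```text
time_s: 10.15
tool_pos: [0.4572, -0.2007, 0.1518]
tool_rot: [89.6, 61.3, 13.9]
force: [0.1, -0.1, -1.1]
grip_width: 0.0253
```

```bash
python3 wv.py w5 n; cat > pl.py <<'E'
from h import *
from ov import *
def place(y,z,s=.029,tip=.0065,pz=.015):
    # TCP so that plate centre at tray (0,y) at height pz+z
    R=down(-90+5.2); p=at(TR,(s,y,pz+z-tip+.008))[0]; return p,R
if __name__=="__main__":
  go(*place(.078,.16)); go(*place(.078,.03))
E
python3 pl.py
```

```text
10.2 [ 0.457  -0.1999  0.1505] [-0.82 -0.12 -0.23] 0.02515925459646172
offset [0.0526, 0.1517, -0.4237] ang [0.1557, -0.0383, -0.4993] rows>=7.2
offset [0.1667, 0.0893, -0.4239] ang [0.1557, -0.0383, -0.4993] rows>=7.4
```

View pics/w5.png

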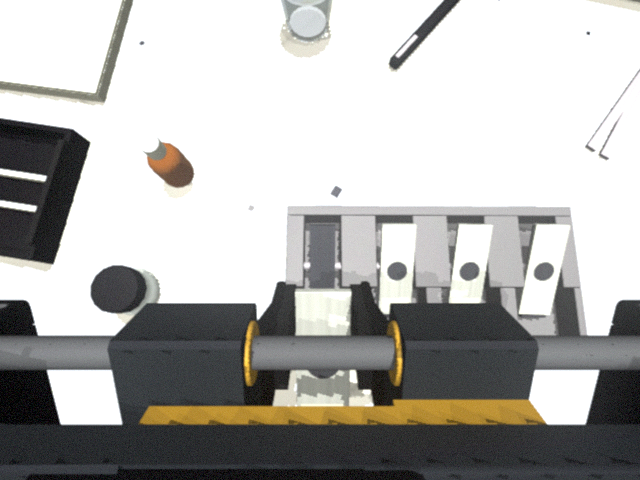

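Request:
drive_tool:
  offset:
    - [0.01,0.03,-0.06]
    - [0.02,0.06,-0.12]
    - [0.03,0.09,-0.18]
    - [0.04,0.12,-0.24]
    - [0.05,0.15,-0.3]
    - [0.053,0.152,-0.36]
    - [0.053,0.152,-0.424]
    - [0.053,0.152,-0.424]
    - [0.053,0.152,-0.424]
    - [0.053,0.152,-0.424]
  angular:
    - [0.03,-0.008,-0.1]
    - [0.06,-0.016,-0.2]
    - [0.09,-0.024,-0.3]
    - [0.12,-0.03,-0.4]
    - [0.156,-0.038,-0.5]
    - [0.156,-0.038,-0.5]
    - [0.156,-0.038,-0.5]
    - [0.156,-0.038,-0.5]
    - [0.156,-0.038,-0.5]
    - [0.156,-0.038,-0.5]

```text
time_s: 11.45
tool_pos: [0.5051, 0.2516, 0.1753]
tool_rot: [-110.6, 89.8, 164.8]
force: [0.1, -0.5, 0.1]
grip_width: 0.0254
```

```bash
python3 wv.py w6; python3 pl.py
```

```text
11.5 [0.5059 0.2495 0.1752] [ 0.42 -0.92  0.02] 0.025022188303439045
offset [-0.0013, -0.0001, -0.0003] ang [0.0003, 0.0003, 0.0026] rows>=0.0
offset [0.1287, 0.0003, -0.0004] ang [0.0003, 0.0003, 0.0026] rows>=2.1
```

View pics/w6.png

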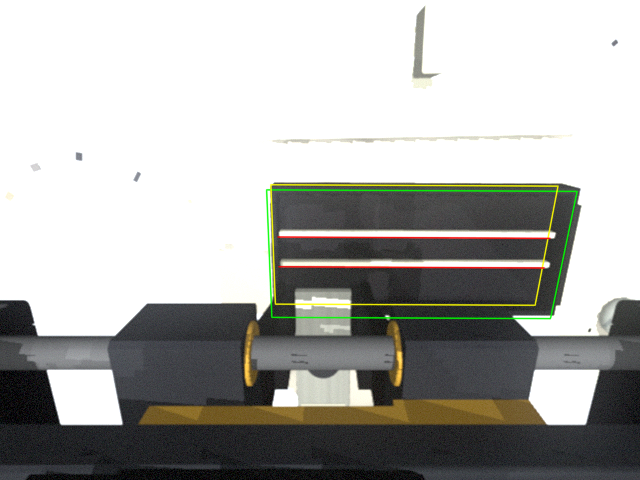

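```bash
cat > rails.py <<'E'
from h import *
im,K,T=cam('wrist'); g=cv2.cvtColor(im,cv2.COLOR_BGR2GRAY)
dark=((g<70)*255).astype(np.uint8); dark[290:]=0
dark=cv2.morphologyEx(dark,cv2.MORPH_CLOSE,np.ones((13,13)))
c=max(cv2.findContours(dark,0,2)[0],key=cv2.contourArea); hull=cv2.convexHull(c); msk=np.zeros_like(g); cv2.fillConvexPoly(msk,hull,255); msk=cv2.erode(msk,np.ones((9,9)))
m=((g>100)*255).astype(np.uint8)&msk
for c in cv2.findContours(m,0,2)[0]:
    if cv2.contourArea(c)>200:
        bb=cv2.boxPoints(cv2.minAreaRect(c)); Q=ray(K,T,bb,.013); e=max([Q[1]-Q[0],Q[2]-Q[1]],key=np.linalg.norm); e*=np.sign(e[1])
        print(bb.round(1).tolist(),Q.mean(0).round(4),'len',np.linalg.norm(e).round(4),'yaw',np.degrees(np.arctan2(-e[0],e[1])).round(2))
E
python3 rails.py
```

```text
[[278.0, 260.0], [546.0, 260.0], [546.0, 267.0], [278.0, 267.0]] [0.474  0.1657 0.013 ] len 0.2404 yaw 5.26
[[276.0, 231.0], [552.0, 231.0], [552.0, 238.0], [276.0, 238.0]] [0.5011 0.1684 0.013 ] len 0.2416 yaw 5.26
```

```bash
sed -i 's/TR=fr(.*/TR=fr(.487,.167,5.26)/' ov.py; sed -i 's/-90+5.2)/-90+5.26)/' pl.py; python3 -c "
from pl import *
go(*place(.078,.04)); go(*place(.078,.0))"; python3 wv.py w7 n
```

```text
offset [0.1188, 0.0024, 0.001] ang [-0.003, 0.001, 0.0023] rows>=1.9
offset [0.1588, 0.0025, 0.001] ang [-0.003, 0.001, 0.0023] rows>=2.5
11.6 [0.5068 0.2477 0.1756] [-0.38 -0.34 -0.98] 0.024767112860958333
```

```bash
python3 -c "
from ov import *
im=cv2.imread('pics/w7_raw.png'); print(im.shape)
cv2.imwrite('pics/w7c.png',cv2.resize(im[270:440,230:420],None,fx=4,fy=3.4))"
```

```text
(480, 640, 3)
```

View pics/w7c.png

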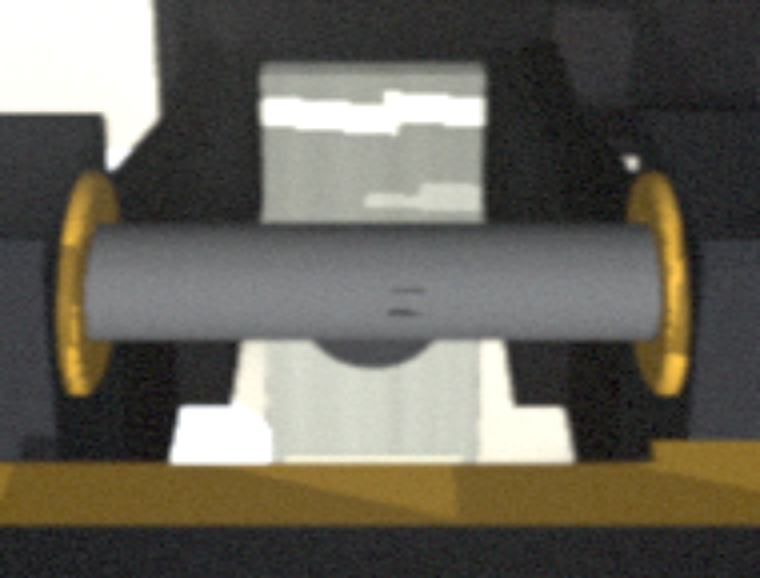

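Request:
drive_tool:
  offset:
    - [0.06,0.0025,0.001]
    - [0.1,0.0025,0.001]
    - [0.119,0.0025,0.001]
    - [0.13,0.0025,0.001]
    - [0.14,0.0025,0.001]
    - [0.147,0.0025,0.001]
    - [0.152,0.0025,0.001]
    - [0.156,0.0025,0.001]
    - [0.1585,0.0025,0.001]
    - [0.1585,0.0025,0.001]
  angular:
    - [-0.003,0,0.002]
    - [-0.003,0,0.002]
    - [-0.003,0,0.002]
    - [-0.003,0,0.002]
    - [-0.003,0,0.002]
    - [-0.003,0,0.002]
    - [-0.003,0,0.002]
    - [-0.003,0,0.002]
    - [-0.003,0,0.002]
    - [-0.003,0,0.002]

```text
time_s: 12.85
tool_pos: [0.5092, 0.2469, 0.0174]
tool_rot: [17.9, 89.9, -66.9]
force: [-0.7, -0.8, 1.6]
grip_width: 0.0253
```

```bash
python3 wv.py w8
```

```text
12.9 [0.5092 0.2468 0.0174] [-1.13 -0.83  2.5 ] 0.024851737415794443
```

View pics/w8.png

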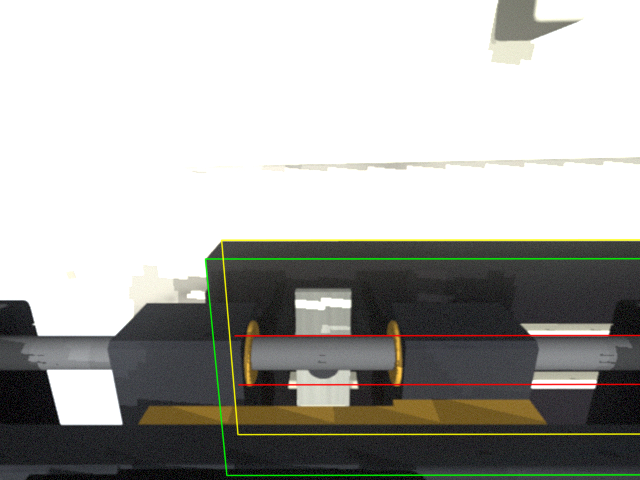

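Request:
drive_tool:
  offset:
    - [0,0,0]
    - [0,0,0]
    - [0,0,0]
    - [-0.01,0,0]
    - [-0.04,0,0]
    - [-0.09,0,0]
    - [-0.14,0,0]
    - [-0.16,0,0.02]
  angular:
    - [0,0,0]
    - [0,0,0]
    - [0,0,0]
    - [0,0,0]
    - [0,0,0]
    - [0,0,0]
    - [0,0,0]
    - [0,0,0]
  fingers: 0

```text
time_s: 13.9
tool_pos: [0.5116, 0.23, 0.1816]
tool_rot: [100.3, 89.7, 15.7]
force: [0.2, -0.4, -0.2]
grip_width: 0.0437
```

```bash
python3 wv.py w9; python3 rails.py; python3 -c "
from tp import *
for b in(.11,.05,0): go(*grasp(.029,b))"
```

```text
13.95 [0.5136 0.2258 0.1826] [ 1.78 -1.06  0.32] 0.04334134207112262
[[250.0, 214.0], [518.0, 214.0], [518.0, 285.0], [250.0, 285.0]] [0.4908 0.1672 0.013 ] len 0.2369 yaw 5.15
offset [0.038, -0.0784, 0.476] ang [-0.1582, 0.0425, 0.4958] rows>=7.7
offset [0.0907, -0.0502, 0.4712] ang [-0.1582, 0.0425, 0.4958] rows>=7.7
offset [0.1347, -0.0267, 0.4673] ang [-0.1582, 0.0425, 0.4958] rows>=7.8
```

View pics/w9.png

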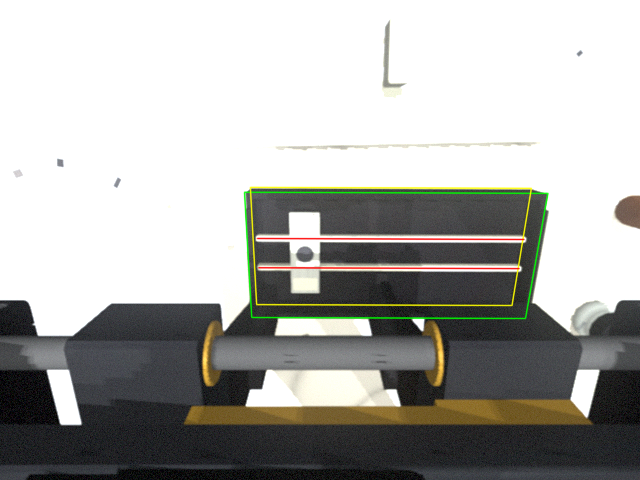

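Plate 4 lies flat across both rails at the y=+78 slot, well up, and the tray overlay fits. Now plate 3.

Request:
drive_tool:
  offset:
    - [0,-0.01,0.06]
    - [0,-0.02,0.12]
    - [0,-0.03,0.18]
    - [0.005,-0.04,0.24]
    - [0.01,-0.05,0.3]
    - [0.02,-0.06,0.36]
    - [0.03,-0.07,0.42]
    - [0.038,-0.078,0.476]
    - [0.038,-0.078,0.476]
    - [0.038,-0.078,0.476]
  angular:
    - [0,0,0]
    - [-0.03,0.01,0.1]
    - [-0.06,0.02,0.2]
    - [-0.09,0.03,0.3]
    - [-0.12,0.035,0.4]
    - [-0.158,0.042,0.496]
    - [-0.158,0.042,0.496]
    - [-0.158,0.042,0.496]
    - [-0.158,0.042,0.496]
    - [-0.158,0.042,0.496]

```text
time_s: 15.3
tool_pos: [0.4753, -0.2562, 0.1391]
tool_rot: [90.4, 61.4, 14.4]
force: [0.2, 0.9, -0.8]
grip_width: 0.0435
```

```bash
python3 wv.py w10 n; python3 -c "
from tp import *
for b in(.05,0): go(*grasp(.029,b))"
```

```text
15.35 [ 0.4758 -0.254   0.1394] [-0.11  0.77  0.56] 0.043465939893816745
offset [0.0584, 0.0002, 0.0018] ang [-0.0006, -0.0028, 0.001] rows>=0.9
offset [0.1084, 0.0003, 0.002] ang [-0.0006, -0.0028, 0.001] rows>=1.7
```

View pics/w10.png

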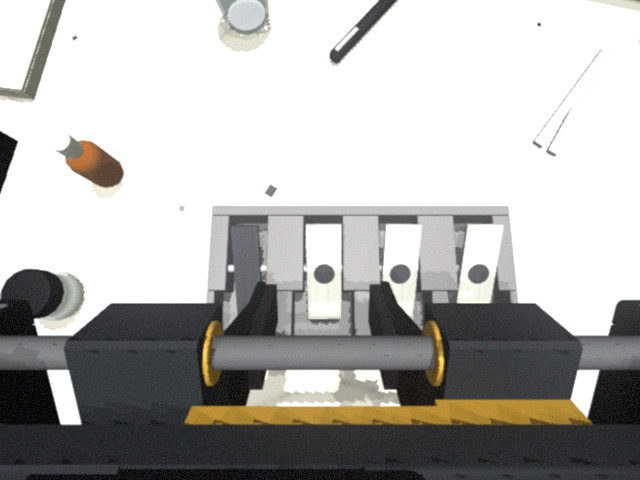

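Request:
drive_tool:
  offset:
    - [0.03,0,0.002]
    - [0.058,0,0.002]
    - [0.075,0,0.002]
    - [0.088,0,0.002]
    - [0.098,0,0.002]
    - [0.105,0,0.002]
    - [0.1085,0,0.002]
    - [0.1085,0,0.002]
  angular:
    - [0,-0.003,0]
    - [0,-0.003,0]
    - [0,-0.003,0]
    - [0,-0.003,0]
    - [0,-0.003,0]
    - [0,-0.003,0]
    - [0,-0.003,0]
    - [0,-0.003,0]

```text
time_s: 16.4
tool_pos: [0.5269, -0.2418, 0.0446]
tool_rot: [90.0, 61.4, 14.3]
force: [0.7, -0.1, 0.8]
grip_width: 0.0439
```

```bash
python3 -c "
from tp import *
for b in(0,): go(*grasp(.029,b))"; python3 wv.py w11 n
```

```text
offset [0.0001, 0.0002, -0.0003] ang [-0.0008, 0.0006, 0.0008] rows>=0.0
16.5 [ 0.5269 -0.242   0.0449] [-0.43  0.03  0.43] 0.043498625268697605
```

View pics/w11.png

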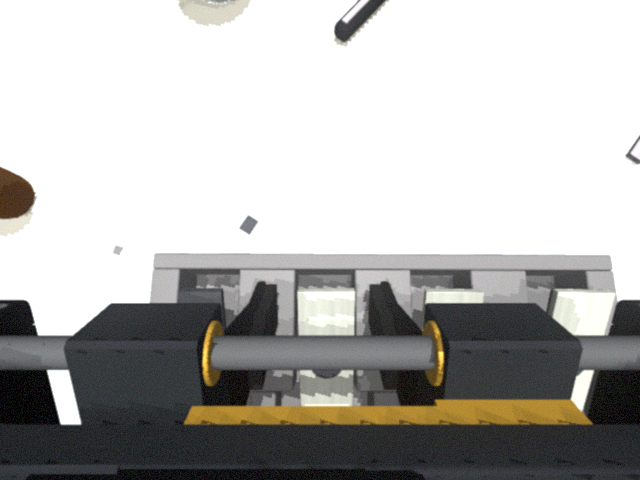

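Request:
drive_tool:
  offset:
    - [0,0,0.001]
    - [0,0,0.001]
    - [0,0,0.001]
    - [0,0,0.001]
    - [-0.01,0,0.001]
    - [-0.03,0,0]
    - [-0.06,0,0]
    - [-0.1,0,0]
    - [-0.12,0,0]
    - [-0.12,0,0]
  angular:
    - [0,0,0]
    - [0,0,0]
    - [0,0,0]
    - [0,0,0]
    - [0,0,0]
    - [0,0,0]
    - [0,0,0]
    - [0,0,0]
    - [0,0,0]
    - [0,0,0]
  fingers: 1

```text
time_s: 17.75
tool_pos: [0.4713, -0.2574, 0.1521]
tool_rot: [89.6, 61.3, 13.8]
force: [-0.7, -0.7, -0.8]
grip_width: 0.0249
```

```bash
python3 wv.py w12 n; python3 -c "
from pl import *
go(*place(.026,.16)); go(*place(.026,.0))"
```

```text
17.8 [ 0.4711 -0.2565  0.1508] [-0.43 -0.51 -0.61] 0.024959412561298307
offset [0.0498, 0.1465, -0.4276] ang [0.1543, -0.0376, -0.4987] rows>=7.3
offset [0.1902, 0.0698, -0.4279] ang [0.1543, -0.0376, -0.4987] rows>=7.6
```

View pics/w12.png

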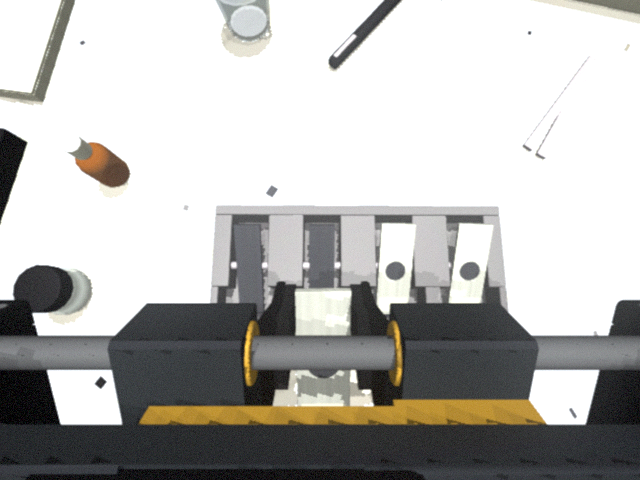

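Request:
drive_tool:
  offset:
    - [0.01,0.03,-0.06]
    - [0.02,0.06,-0.12]
    - [0.03,0.09,-0.18]
    - [0.04,0.12,-0.24]
    - [0.05,0.146,-0.3]
    - [0.05,0.146,-0.36]
    - [0.05,0.146,-0.428]
    - [0.05,0.146,-0.428]
    - [0.05,0.146,-0.428]
    - [0.05,0.146,-0.428]
  angular:
    - [0.03,-0.008,-0.1]
    - [0.06,-0.016,-0.2]
    - [0.09,-0.024,-0.3]
    - [0.12,-0.03,-0.4]
    - [0.154,-0.038,-0.499]
    - [0.154,-0.038,-0.499]
    - [0.154,-0.038,-0.499]
    - [0.154,-0.038,-0.499]
    - [0.154,-0.038,-0.499]
    - [0.154,-0.038,-0.499]

```text
time_s: 19.05
tool_pos: [0.5125, 0.196, 0.1749]
tool_rot: [-75.6, 89.9, -160.3]
force: [0.4, -1.5, 0.2]
grip_width: 0.0253
```

```bash
python3 wv.py w13; python3 -c "
from pl import *
go(*place(.026,.0))"
```

```text
19.1 [0.513  0.1947 0.175 ] [ 0.04 -0.49 -0.27] 0.02527264190350932
offset [0.1585, 0.0009, -0.001] ang [-0.0006, 0.0011, 0.002] rows>=2.5
```

View pics/w13.png

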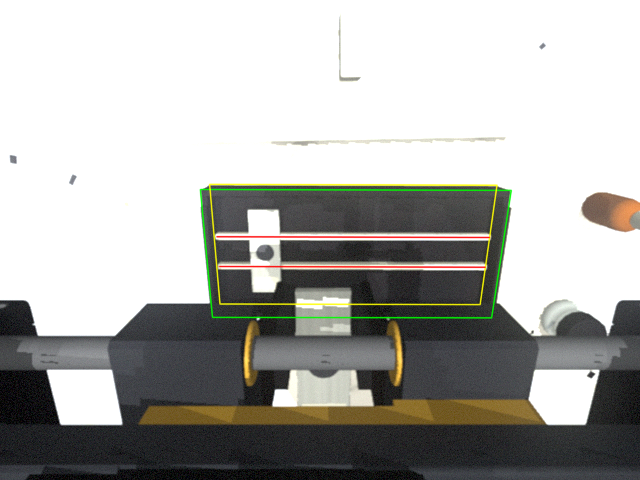

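Request:
drive_tool:
  offset:
    - [0.06,0.001,0]
    - [0.1,0.001,0]
    - [0.119,0.001,0]
    - [0.13,0.001,0]
    - [0.14,0.001,0]
    - [0.147,0.001,0]
    - [0.152,0.001,0]
    - [0.156,0.001,0]
    - [0.1585,0.001,0]
    - [0.1585,0.001,0]
  angular:
    - [0,0,0.002]
    - [0,0,0.002]
    - [0,0,0.002]
    - [0,0,0.002]
    - [0,0,0.002]
    - [0,0,0.002]
    - [0,0,0.002]
    - [0,0,0.002]
    - [0,0,0.002]
    - [0,0,0.002]

```text
time_s: 20.35
tool_pos: [0.5139, 0.1947, 0.0173]
tool_rot: [6.6, 89.9, -78.2]
force: [-2.5, -1.2, 4.5]
grip_width: 0.0247
```

Request:
drive_tool:
  offset:
    - [0,0,0]
    - [0,0,0]
    - [0,0,0]
    - [-0.01,0,0]
    - [-0.04,0,0]
    - [-0.09,0,0]
    - [-0.14,0,0]
    - [-0.16,0,0.01]
    - [-0.16,0,0.01]
  angular:
    - [0,0,0]
    - [0,0,0]
    - [0,0,0]
    - [0,0,0]
    - [0,0,0]
    - [0,0,0]
    - [0,0,0]
    - [0,0,0]
    - [0,0,0]
  fingers: 0

```text
time_s: 21.48
tool_pos: [0.5158, 0.1839, 0.1786]
tool_rot: [51.1, 89.8, -33.8]
force: [0.2, -0.5, -0.5]
grip_width: 0.0435
```

```bash
python3 wv.py w14; python3 -c "
from tp import *
for b in(.11,0): go(*grasp(-.029,b))"
```

```text
21.525 [0.5147 0.184  0.1769] [-0.44  0.08 -0.09] 0.04319259223649465
offset [0.0358, -0.0682, 0.4908] ang [-0.1562, 0.042, 0.501] rows>=7.9
offset [0.1323, -0.016, 0.4821] ang [-0.1562, 0.042, 0.501] rows>=8.0
```

View pics/w14.png

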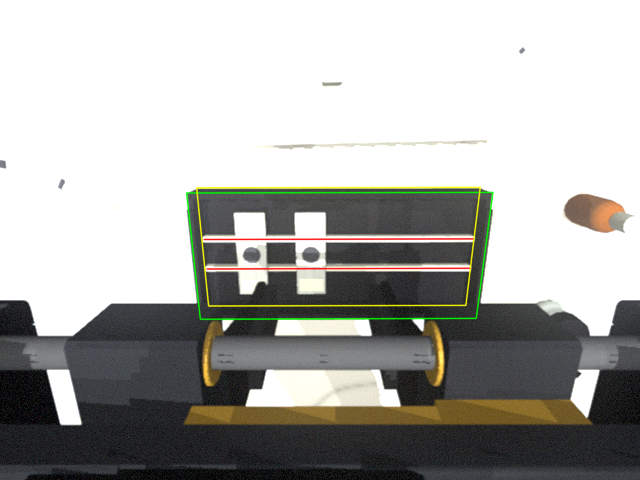

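Plates 4 and 3 are in. Now plate 2.

Request:
drive_tool:
  offset:
    - [0,-0.01,0.06]
    - [0,-0.02,0.12]
    - [0,-0.03,0.18]
    - [0.005,-0.04,0.24]
    - [0.01,-0.05,0.3]
    - [0.02,-0.06,0.36]
    - [0.03,-0.068,0.42]
    - [0.036,-0.068,0.48]
    - [0.036,-0.068,0.491]
    - [0.036,-0.068,0.491]
  angular:
    - [0,0,0]
    - [-0.03,0.01,0.1]
    - [-0.06,0.02,0.2]
    - [-0.09,0.03,0.3]
    - [-0.12,0.035,0.4]
    - [-0.156,0.042,0.501]
    - [-0.156,0.042,0.501]
    - [-0.156,0.042,0.501]
    - [-0.156,0.042,0.501]
    - [-0.156,0.042,0.501]

```text
time_s: 22.82
tool_pos: [0.489, -0.3126, 0.1381]
tool_rot: [90.5, 61.5, 14.5]
force: [0.8, 0.3, -0.5]
grip_width: 0.0438
```

```bash
python3 wv.py w15 n; python3 -c "
from tp import *
for b in(.05,0): go(*grasp(-.029,b))"
```

```text
22.875 [ 0.4894 -0.3104  0.1385] [0.72 1.47 0.23] 0.043387993089409535
offset [0.058, 0.0012, 0.0019] ang [-0.0013, -0.004, 0.0018] rows>=0.9
offset [0.108, 0.0013, 0.0021] ang [-0.0013, -0.004, 0.0018] rows>=1.7
```

View pics/w15.png

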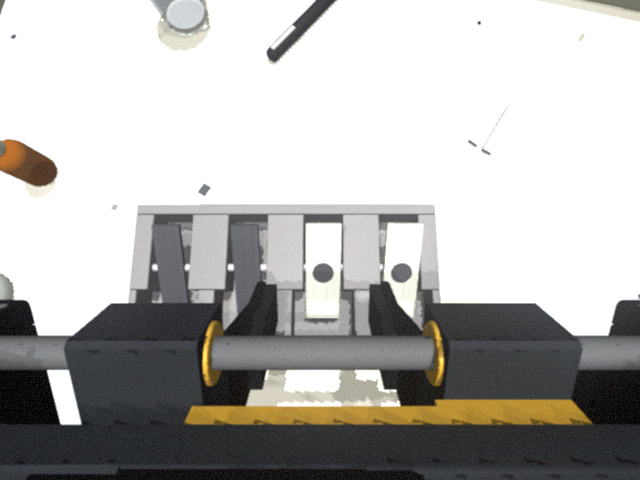

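Request:
drive_tool:
  offset:
    - [0.03,0.001,0.001]
    - [0.058,0.001,0.001]
    - [0.075,0.001,0.001]
    - [0.088,0.001,0.001]
    - [0.098,0.001,0.001]
    - [0.105,0.001,0.001]
    - [0.108,0.001,0.001]
    - [0.108,0.001,0.001]
  angular:
    - [0,-0.004,0.002]
    - [0,-0.004,0.002]
    - [0,-0.004,0.002]
    - [0,-0.004,0.002]
    - [0,-0.004,0.002]
    - [0,-0.004,0.002]
    - [0,-0.004,0.002]
    - [0,-0.004,0.002]

```text
time_s: 23.92
tool_pos: [0.5408, -0.2969, 0.0447]
tool_rot: [90.1, 61.3, 14.3]
force: [0.9, -1.0, -0.1]
grip_width: 0.0438
```

Request:
drive_tool:
  offset:
    - [0,0,0]
    - [0,0,0]
    - [0,0,0]
    - [0,0,0]
    - [-0.01,0,0]
    - [-0.03,0,0]
    - [-0.06,0,0]
    - [-0.1,0,0]
    - [-0.12,0,0]
    - [-0.12,0,0]
  angular:
    - [0,0,0]
    - [0,0,0]
    - [0,0,0]
    - [0,0,0]
    - [0,0,0]
    - [0,0,0]
    - [0,0,0]
    - [0,0,0]
    - [0,0,0]
    - [0,0,0]
  fingers: 1

```text
time_s: 25.18
tool_pos: [0.485, -0.3125, 0.152]
tool_rot: [89.7, 61.3, 13.9]
force: [-0.5, 0.8, 0.0]
grip_width: 0.0255
```

```bash
python3 wv.py w16 n; python3 -c "
from pl import *
go(*place(-.026,.16))"
```

```text
25.225 [ 0.4849 -0.3115  0.1505] [ 0.31  0.12 -0.36] 0.02512108683463461
offset [0.0462, 0.1392, -0.433] ang [0.1536, -0.0386, -0.4996] rows>=7.3
```

View pics/w16.png

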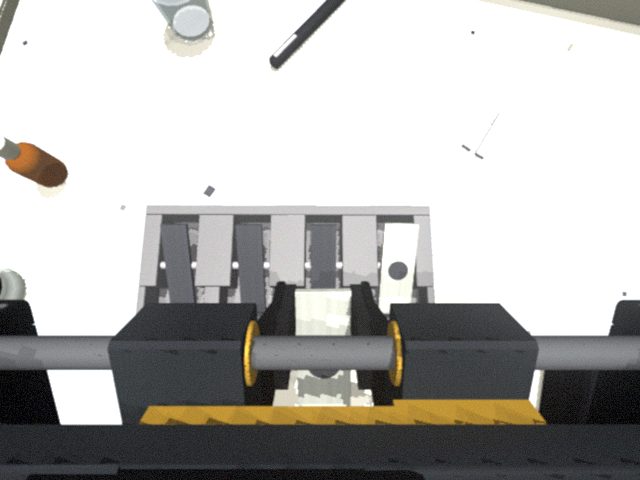

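Request:
drive_tool:
  offset:
    - [0.01,0.03,-0.06]
    - [0.02,0.06,-0.12]
    - [0.03,0.09,-0.18]
    - [0.04,0.12,-0.24]
    - [0.046,0.139,-0.3]
    - [0.046,0.139,-0.36]
    - [0.046,0.139,-0.433]
    - [0.046,0.139,-0.433]
    - [0.046,0.139,-0.433]
    - [0.046,0.139,-0.433]
  angular:
    - [0.03,-0.008,-0.1]
    - [0.06,-0.016,-0.2]
    - [0.09,-0.024,-0.3]
    - [0.12,-0.03,-0.4]
    - [0.154,-0.038,-0.5]
    - [0.154,-0.038,-0.5]
    - [0.154,-0.038,-0.5]
    - [0.154,-0.038,-0.5]
    - [0.154,-0.038,-0.5]
    - [0.154,-0.038,-0.5]

```text
time_s: 26.48
tool_pos: [0.5175, 0.1435, 0.1754]
tool_rot: [-96.6, 89.9, 178.7]
force: [0.1, 0.5, 0.4]
grip_width: 0.0253
```

```bash
python3 wv.py w17; python3 -c "
from pl import *
go(*place(-.026,.0))"
```

```text
26.525 [0.5179 0.1425 0.1756] [ 0.68 -0.38 -0.13] 0.02517862404258895
offset [0.1591, 0.0008, -0.0012] ang [-0.0013, -0.0001, 0.0021] rows>=2.5
```

View pics/w17.png

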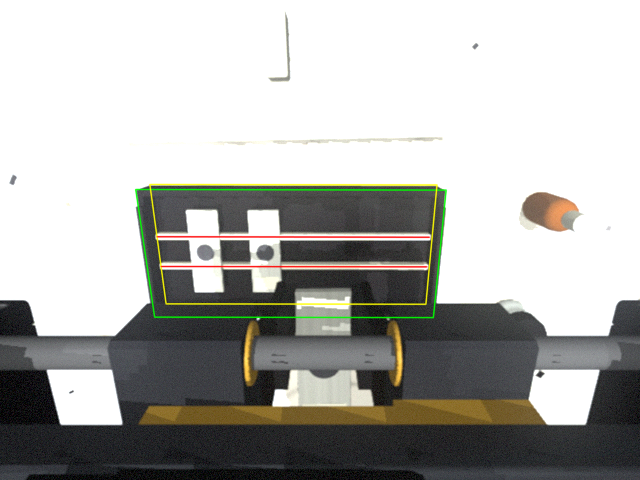

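Request:
drive_tool:
  offset:
    - [0.06,0.001,0]
    - [0.1,0.001,0]
    - [0.119,0.001,0]
    - [0.13,0.001,0]
    - [0.14,0.001,0]
    - [0.147,0.001,0]
    - [0.152,0.001,0]
    - [0.156,0.001,0]
    - [0.1585,0.001,0]
    - [0.1585,0.001,0]
  angular:
    - [0,0,0.002]
    - [0,0,0.002]
    - [0,0,0.002]
    - [0,0,0.002]
    - [0,0,0.002]
    - [0,0,0.002]
    - [0,0,0.002]
    - [0,0,0.002]
    - [0,0,0.002]
    - [0,0,0.002]

```text
time_s: 27.78
tool_pos: [0.5186, 0.1427, 0.0174]
tool_rot: [164.2, 90.0, 79.4]
force: [-1.0, -0.6, 0.9]
grip_width: 0.0254
```

Request:
drive_tool:
  offset:
    - [0,0,0]
    - [0,0,0]
    - [0,0,0]
    - [-0.01,0,0]
    - [-0.04,0,0]
    - [-0.09,0,0]
    - [-0.14,0,0]
    - [-0.16,0,0.01]
    - [-0.16,0,0.01]
  angular:
    - [0,0,0]
    - [0,0,0]
    - [0,0,0]
    - [0,0,0]
    - [0,0,0]
    - [0,0,0]
    - [0,0,0]
    - [0,0,0]
    - [0,0,0]
  fingers: 0

```text
time_s: 28.9
tool_pos: [0.521, 0.1323, 0.1797]
tool_rot: [84.4, 89.7, -0.5]
force: [1.2, 0.2, -1.1]
grip_width: 0.0438
```

```bash
python3 wv.py w18; python3 -c "
from tp import *
for b in(.11,0): go(*grasp(-.087,b))"
```

```text
28.95 [0.5198 0.1326 0.1779] [-0.65 -0.39 -0.19] 0.04334624584997388
offset [0.0356, -0.0594, 0.4964] ang [-0.1566, 0.04, 0.4997] rows>=8.0
offset [0.1321, -0.0073, 0.488] ang [-0.1566, 0.04, 0.4997] rows>=8.1
```

View pics/w18.png

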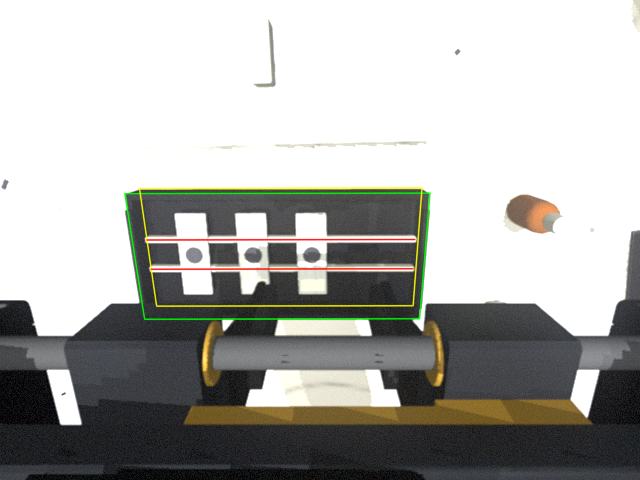

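Three plates are in. Now plate 1.

Request:
drive_tool:
  offset:
    - [0,-0.01,0.06]
    - [0,-0.02,0.12]
    - [0,-0.03,0.18]
    - [0.005,-0.04,0.24]
    - [0.01,-0.05,0.3]
    - [0.02,-0.059,0.36]
    - [0.03,-0.059,0.42]
    - [0.036,-0.059,0.48]
    - [0.036,-0.059,0.496]
    - [0.036,-0.059,0.496]
  angular:
    - [0,0,0]
    - [-0.03,0.01,0.1]
    - [-0.06,0.02,0.2]
    - [-0.09,0.03,0.3]
    - [-0.12,0.035,0.4]
    - [-0.156,0.04,0.5]
    - [-0.156,0.04,0.5]
    - [-0.156,0.04,0.5]
    - [-0.156,0.04,0.5]
    - [-0.156,0.04,0.5]

```text
time_s: 30.25
tool_pos: [0.5038, -0.3683, 0.1381]
tool_rot: [90.4, 61.5, 14.4]
force: [-0.3, 0.8, 0.3]
grip_width: 0.0435
```

```bash
python3 wv.py w19 n; python3 -c "
from tp import *
for b in(.05,0): go(*grasp(-.087,b))"
```

```text
30.3 [ 0.5043 -0.366   0.1384] [-0.51 -0.16 -0.11] 0.0437717401382078
offset [0.0576, 0.0007, 0.0024] ang [-0.0015, -0.0036, 0.0012] rows>=0.9
offset [0.1076, 0.0008, 0.0025] ang [-0.0015, -0.0036, 0.0012] rows>=1.7
```

View pics/w19.png

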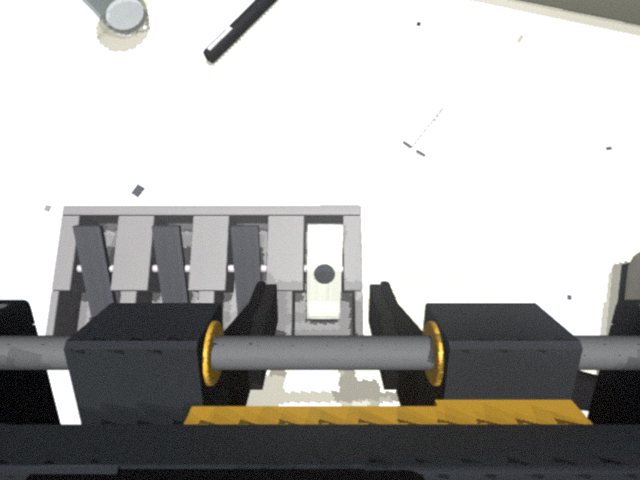

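Request:
drive_tool:
  offset:
    - [0.03,0.001,0.002]
    - [0.058,0.001,0.002]
    - [0.075,0.001,0.002]
    - [0.088,0.001,0.002]
    - [0.098,0.001,0.002]
    - [0.105,0.001,0.002]
    - [0.108,0.001,0.002]
    - [0.108,0.001,0.002]
  angular:
    - [0,-0.004,0.001]
    - [0,-0.004,0.001]
    - [0,-0.004,0.001]
    - [0,-0.004,0.001]
    - [0,-0.004,0.001]
    - [0,-0.004,0.001]
    - [0,-0.004,0.001]
    - [0,-0.004,0.001]

```text
time_s: 31.35
tool_pos: [0.556, -0.3535, 0.0446]
tool_rot: [90.0, 61.4, 14.3]
force: [0.5, -0.7, -0.3]
grip_width: 0.0439
```

Request:
drive_tool:
  offset:
    - [0,0,0]
    - [0,0,0]
    - [0,0,0]
    - [0,0,0]
    - [-0.01,0,0]
    - [-0.03,0,0]
    - [-0.06,0,0]
    - [-0.1,0,0]
    - [-0.12,0,0]
    - [-0.12,0,0]
  angular:
    - [0,0,0]
    - [0,0,0]
    - [0,0,0]
    - [0,0,0]
    - [0,0,0]
    - [0,0,0]
    - [0,0,0]
    - [0,0,0]
    - [0,0,0]
    - [0,0,0]
  fingers: 1

```text
time_s: 32.6
tool_pos: [0.5002, -0.3692, 0.1521]
tool_rot: [89.6, 61.3, 13.8]
force: [-0.1, -0.2, -1.3]
grip_width: 0.0253
```

```bash
python3 wv.py w20 n; python3 -c "
from pl import *
go(*place(-.078,.16))"
```

```text
32.65 [ 0.5002 -0.3679  0.1504] [-0.64  0.38 -0.93] 0.025035982518634394
offset [0.0417, 0.1313, -0.4401] ang [0.1535, -0.0385, -0.4994] rows>=7.4
```

View pics/w20.png

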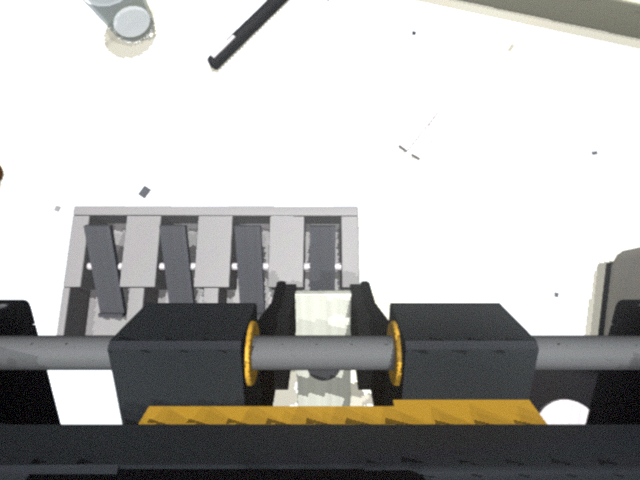

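Request:
drive_tool:
  offset:
    - [0.005,0.02,-0.06]
    - [0.015,0.05,-0.12]
    - [0.025,0.08,-0.18]
    - [0.035,0.11,-0.24]
    - [0.042,0.131,-0.3]
    - [0.042,0.131,-0.36]
    - [0.042,0.131,-0.42]
    - [0.042,0.131,-0.44]
    - [0.042,0.131,-0.44]
    - [0.042,0.131,-0.44]
  angular:
    - [0.03,-0.008,-0.1]
    - [0.06,-0.016,-0.2]
    - [0.09,-0.024,-0.3]
    - [0.12,-0.03,-0.4]
    - [0.154,-0.038,-0.5]
    - [0.154,-0.038,-0.5]
    - [0.154,-0.038,-0.5]
    - [0.154,-0.038,-0.5]
    - [0.154,-0.038,-0.5]
    - [0.154,-0.038,-0.5]

```text
time_s: 33.9
tool_pos: [0.5225, 0.0916, 0.1748]
tool_rot: [-95.5, 89.8, 179.7]
force: [0.2, -0.6, 0.2]
grip_width: 0.0249
```

```bash
python3 wv.py w21; python3 -c "
from pl import *
go(*place(-.078,.0))"
```

```text
33.95 [0.5228 0.0907 0.175 ] [ 0.16 -0.31 -1.1 ] 0.0248323125143211
offset [0.1585, 0.0008, -0.0012] ang [-0.0015, -0.0002, 0.0025] rows>=2.5
```

View pics/w21.png

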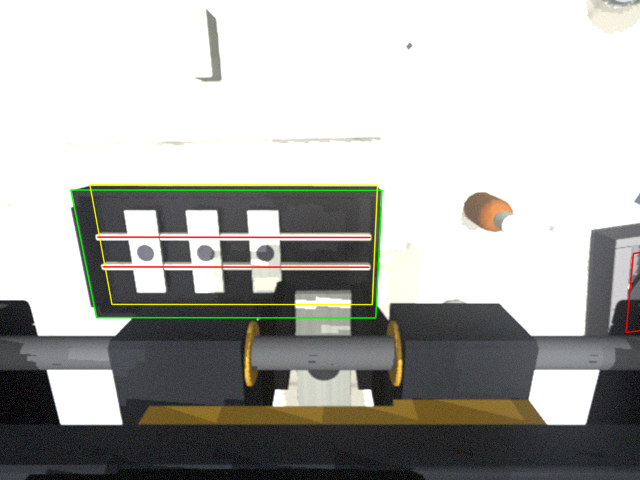

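Request:
drive_tool:
  offset:
    - [0.06,0.001,0]
    - [0.1,0.001,0]
    - [0.119,0.001,0]
    - [0.13,0.001,0]
    - [0.14,0.001,0]
    - [0.147,0.001,0]
    - [0.152,0.001,0]
    - [0.156,0.001,0]
    - [0.1585,0.001,0]
    - [0.1585,0.001,0]
  angular:
    - [0,0,0.002]
    - [0,0,0.002]
    - [0,0,0.002]
    - [0,0,0.002]
    - [0,0,0.002]
    - [0,0,0.002]
    - [0,0,0.002]
    - [0,0,0.002]
    - [0,0,0.002]
    - [0,0,0.002]

```text
time_s: 35.2
tool_pos: [0.5235, 0.0909, 0.0168]
tool_rot: [-108.0, 90.0, 167.2]
force: [0.0, -1.6, 2.3]
grip_width: 0.0252
```

Request:
drive_tool:
  offset:
    - [0,0,0]
    - [0,0,0]
    - [0,0,0]
    - [-0.01,0,0]
    - [-0.04,0,0]
    - [-0.09,0,0]
    - [-0.14,0,0]
    - [-0.19,0,-0.03]
    - [-0.2,0,-0.08]
    - [-0.2,0,-0.08]
  angular:
    - [0,0,0]
    - [0,0,0]
    - [0,0,0]
    - [0,0,0]
    - [0,0,0]
    - [0,0,0]
    - [0,0,0]
    - [0,0,0]
    - [0,0,0]
    - [0,0,0]
  fingers: 0

```text
time_s: 36.45
tool_pos: [0.5158, 0.1761, 0.2194]
tool_rot: [131.2, 89.7, 46.8]
force: [-0.5, -0.1, -0.1]
grip_width: 0.0434
```

```bash
python3 wv.py w22; python3 -c "
from h import *
for n in('top','scene'):
  im,K,T=cam(n); cv2.imwrite(f'pics/{n}1.png',np.clip(im*1.6,0,255).astype(np.uint8))"
```

```text
36.5 [0.516  0.1728 0.2182] [-0.23 -0.99 -0.29] 0.04346730764663994
```

View pics/w22.png

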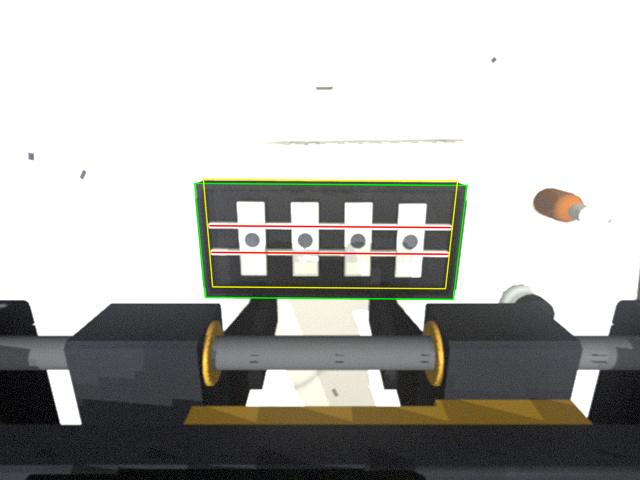

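View pics/scene1.png

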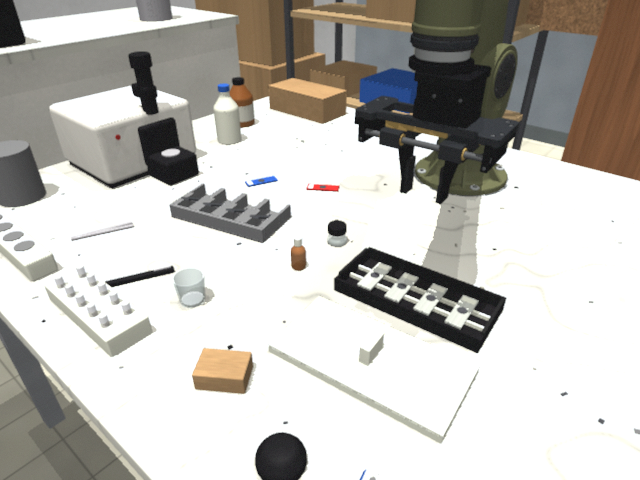

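View pics/top1.png

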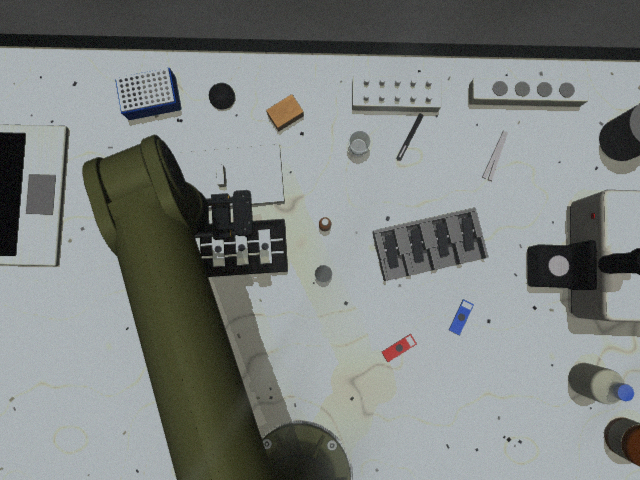

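All four plates lie flat across both rails with wells up, and the other items are undisturbed. Now I'll locate the lid from above.

```bash
python3 - <<'E'
from h import *
im,K,T=cam('top')
p=ray(K,T,(221.5,172.5),.046); print(p)
c=ray(K,T,[(163,152),(281,144),(285,201),(167,211)],.016); print(c.round(4).tolist(),c.mean(0))
p=c.mean(0); go([p[0]-.075,p[1],.24],down(-85))
E
```

```text
[[0.649734   0.18584165 0.046     ]]
[[0.7006, 0.3263, 0.016], [0.7254, 0.0598, 0.016], [0.5948, 0.0468, 0.016], [0.566, 0.3101, 0.016]] [0.64673543 0.1857551  0.016     ]
offset [-0.0236, 0.0566, -0.0117] ang [0.0015, 0.0008, 0.0011] rows>=1.0
```

Request:
drive_tool:
  offset:
    - [-0.024,0.056,-0.012]
    - [-0.024,0.056,-0.012]
    - [-0.024,0.056,-0.012]
    - [-0.024,0.056,-0.012]
  angular:
    - [0,0,0]
    - [0,0,0]
    - [0,0,0]
    - [0,0,0]

```text
time_s: 37.15
tool_pos: [0.5703, 0.1853, 0.2401]
tool_rot: [-52.8, 89.9, -137.7]
force: [-1.3, -0.7, -0.4]
grip_width: 0.0437
```

```bash
python3 - <<'E'
from h import *
import json
im,K,T=cam('wrist'); cv2.imwrite('pics/l1raw.png',im); np.savez('l1.npz',K=K,T=T); print(telemetry.get_obs()['time_s'],im[:280].max(),np.percentile(im[:280],[5,50,95]))
g=im.astype(float); g=np.clip((g-110)*255/(g.max()-110),0,255); cv2.imwrite('pics/l1.png',g.astype(np.uint8))
E
```

```text
37.2 238 [ 70. 228. 234.]
```

View pics/l1.png

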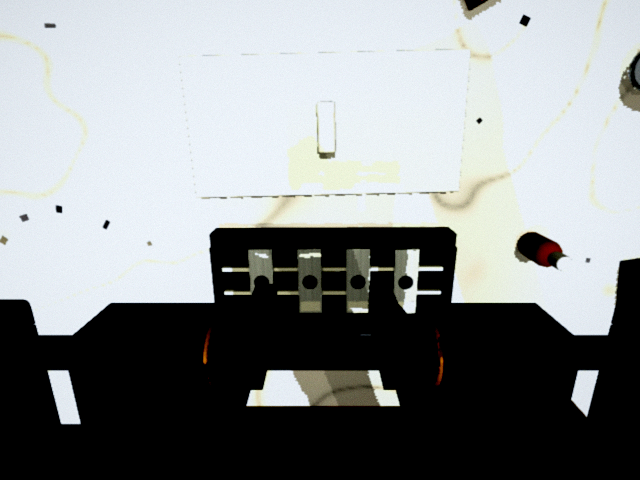

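```bash
python3 - <<'E'
from h import *
d=np.load('l1.npz');K,T=d['K'],d['T']
from scipy.optimize import least_squares
C=ray(K,T,[(181,57),(469,49),(459.5,190.5),(196.5,197)],.016); print(C.round(4).tolist(),C.mean(0), [np.linalg.norm(C[i]-C[i-1]).round(4) for i in range(4)])
im=cv2.imread('pics/l1raw.png'); g=np.clip((im.astype(float)-150)*255/88,0,255).astype(np.uint8)
s=2.4
c=cv2.resize(g[40:205,170:480],None,fx=s,fy=s,interpolation=cv2.INTER_CUBIC)
m=np.array([(.0655,.1335),(.0655,-.1335),(-.0655,-.1335),(-.0655,.1335)])
def f(p): F=fr(*p); return (at(F,np.c_[m,np.full(4,.016)])[:,:2]-C[:,:2]).ravel()
r=least_squares(f,[.647,.186,0]); p=r.x; print('lid',p.round(4),(r.fun*1000).round(1))
F=fr(*p)
def dr(P,col): cv2.polylines(c,[(((proj(K,T,at(F,P))+.5-[170,40])*s-.5)*8).round().astype(int).reshape(-1,1,2)],True,col,1,cv2.LINE_AA,3)
dr(np.c_[m,np.full(4,.016)],(0,0,255)); b=np.array([(.022,.008),(.022,-.008),(-.022,-.008),(-.022,.008)]); dr(np.c_[b,np.full(4,.046)],(0,160,0)); dr(np.c_[b,np.full(4,.016)],(255,0,0))
cv2.imwrite('pics/l1o.png',c)
E
```

```text
[[0.6971, 0.3262, 0.016], [0.7271, 0.0652, 0.016], [0.5984, 0.0482, 0.016], [0.5681, 0.3135, 0.016]] [0.64767868 0.18828761 0.016     ] [np.float64(0.1296), np.float64(0.2628), np.float64(0.1298), np.float64(0.267)]
lid [0.6477 0.1883 6.5485] [ 0.5  2.1  0.9 -2.  -0.6 -0.  -0.7 -0.1]
```

View pics/l1o.png

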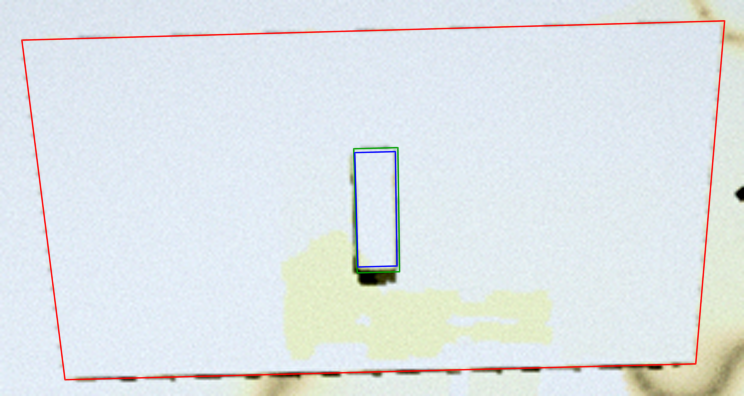

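```bash
python3 - <<'E'
from h import *
R=down(-90+6.55)
go([.6477,.1883,.10],R); go([.6477,.1883,.0275],R)
E
```

```text
offset [0.1402, 0.0775, 0.0037] ang [-0.0259, 0.0015, 0.0015] rows>=2.6
offset [0.2127, 0.0776, 0.0036] ang [-0.0259, 0.0015, 0.0015] rows>=3.6
```

Request:
drive_tool:
  offset:
    - [0.05,0.04,0.004]
    - [0.1,0.0775,0.004]
    - [0.14,0.0775,0.004]
    - [0.14,0.0775,0.004]
    - [0.165,0.0775,0.004]
    - [0.185,0.0775,0.004]
    - [0.2,0.0775,0.004]
    - [0.209,0.0775,0.004]
    - [0.2125,0.0775,0.004]
    - [0.2125,0.0775,0.004]
  angular:
    - [-0.026,0.0015,0.0015]
    - [-0.026,0.0015,0.0015]
    - [-0.026,0.0015,0.0015]
    - [-0.026,0.0015,0.0015]
    - [-0.026,0.0015,0.0015]
    - [-0.026,0.0015,0.0015]
    - [-0.026,0.0015,0.0015]
    - [-0.026,0.0015,0.0015]
    - [-0.026,0.0015,0.0015]
    - [-0.026,0.0015,0.0015]

```text
time_s: 38.45
tool_pos: [0.6478, 0.188, 0.028]
tool_rot: [118.1, 90.0, 34.7]
force: [0.9, 0.3, 0.3]
grip_width: 0.0434
```

```bash
python3 - <<'E'
from h import *
im,K,T=cam('wrist'); W,o=tool(); print(W[:3,3].round(4),o['force'])
g=np.clip((im.astype(float)-90)*255/148,0,255).astype(np.uint8); cv2.imwrite('pics/l2.png',g)
R=down(-90+6.55);go([.6477,.1883,.0275],R)
E
```

```text
[0.648  0.1881 0.0282] [0.33123743 0.60626223 0.32005585]
offset [0.0007, -0.0002, -0.0003] ang [0.0, -0.0002, -0.0008] rows>=0.0
```

View pics/l2.png

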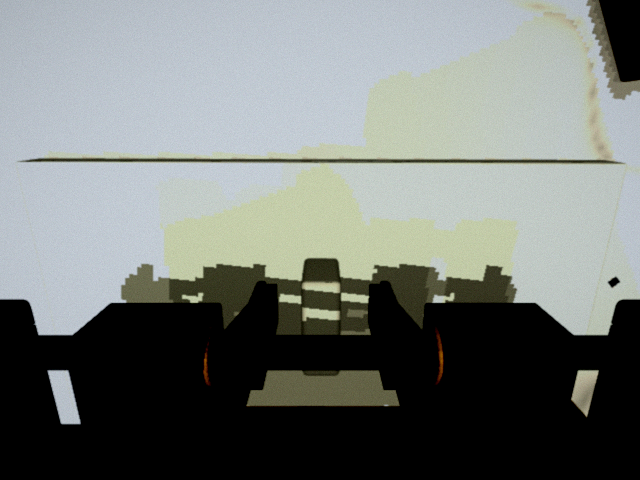

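Request:
drive_tool:
  offset:
    - [0,0,0]
    - [0,0,0]
    - [0,0,0]
    - [0,0,0]
    - [0,0,0]
    - [-0.01,0,0]
    - [-0.03,0,0]
    - [-0.05,0,0]
    - [-0.07,0,0]
    - [-0.07,0,0]
  angular:
    - [0,0,0]
    - [0,0,0]
    - [0,0,0]
    - [0,0,0]
    - [0,0,0]
    - [0,0,0]
    - [0,0,0]
    - [0,0,0]
    - [0,0,0]
    - [0,0,0]
  fingers: 1
  squeeze: 50

```text
time_s: 39.75
tool_pos: [0.6497, 0.1887, 0.1015]
tool_rot: [99.3, 89.6, 15.9]
force: [-0.7, -1.3, -1.4]
grip_width: 0.0157
```

```bash
cat > lv.py <<'E'
import sys
from h import *
from ov import TR
W,o=tool(); im,K,T=cam('wrist'); print(o['time_s'],W[:3,3].round(4),o['force'].round(2),o['grip_width'])
g=np.clip((im.astype(float)-60)*255/178,0,255).astype(np.uint8); cv2.imwrite(f'pics/{sys.argv[1]}.png',g)
dz=float(sys.argv[2]) if len(sys.argv)>2 else .05
# bar centre is .0035 above... TCP z= bar z -.0035
go([*at(TR,(0,0,0))[0][:2],.051-.0035+dz],down(-90+5.26))
E
python3 lv.py l3 .05
```

```text
39.75 [0.6497 0.1887 0.1015] [-0.71 -1.25 -1.4 ] 0.015723469009181947
offset [0.0017, -0.1631, 0.0027] ang [0.0225, -0.0005, -0.0032] rows>=2.6
```

View pics/l3.png

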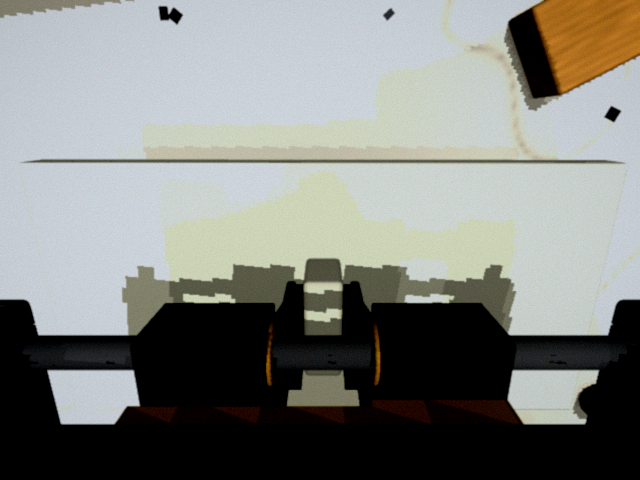

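Request:
drive_tool:
  offset:
    - [0,-0.03,0]
    - [0,-0.06,0.001]
    - [0,-0.09,0.002]
    - [0.001,-0.12,0.003]
    - [0.002,-0.15,0.003]
    - [0.002,-0.163,0.003]
    - [0.002,-0.163,0.003]
    - [0.002,-0.163,0.003]
    - [0.002,-0.163,0.003]
  angular:
    - [0.005,0,-0.003]
    - [0.01,0,-0.003]
    - [0.015,0,-0.003]
    - [0.02,0,-0.003]
    - [0.0225,0,-0.003]
    - [0.0225,0,-0.003]
    - [0.0225,0,-0.003]
    - [0.0225,0,-0.003]
    - [0.0225,0,-0.003]

```text
time_s: 40.92
tool_pos: [0.488, 0.1669, 0.0972]
tool_rot: [147.2, 89.9, 62.4]
force: [-0.2, -0.7, -1.6]
grip_width: 0.0154
```

```bash
python3 lv.py l4 0; python3 -c "
from h import *
im,K,T=cam('scene'); c=cv2.resize(im[180:400,260:560],None,fx=2.5,fy=2.5); cv2.imwrite('pics/scene2.png',np.clip(c*1.3,0,255).astype(np.uint8))"
```

```text
40.925 [0.488  0.1669 0.0972] [-0.23 -0.74 -1.65] 0.01538086012047657
offset [0.0496, -0.0008, -0.0002] ang [-0.0003, -0.001, -0.0003] rows>=0.8
```

View pics/l4.png

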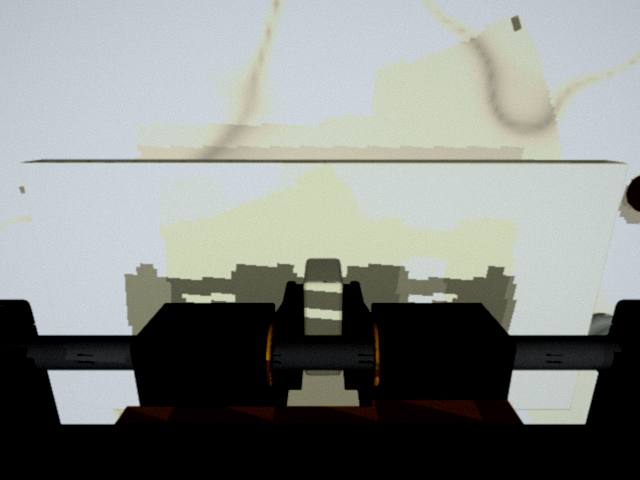

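View pics/scene2.png

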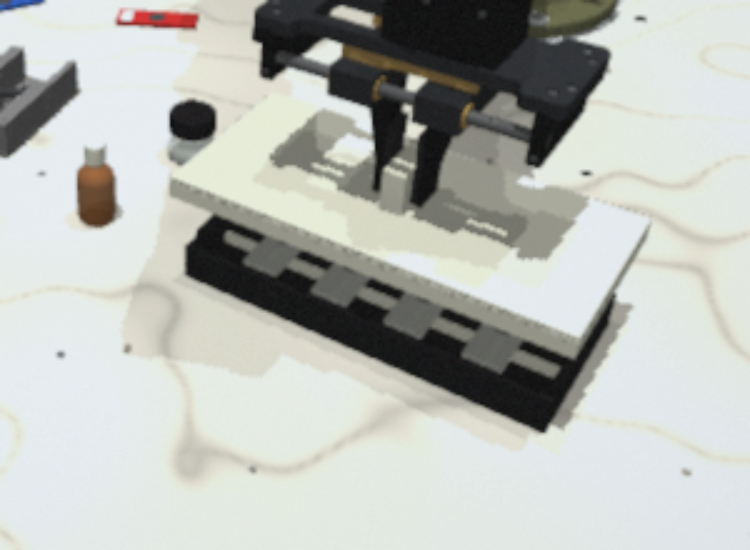

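Request:
drive_tool:
  offset:
    - [0.02,-0.0008,0]
    - [0.03,-0.0008,0]
    - [0.036,-0.0008,0]
    - [0.04,-0.0008,0]
    - [0.044,-0.0008,0]
    - [0.047,-0.0008,0]
    - [0.049,-0.0008,0]
    - [0.049,-0.0008,0]
  angular:
    - [0,-0.001,0]
    - [0,-0.001,0]
    - [0,-0.001,0]
    - [0,-0.001,0]
    - [0,-0.001,0]
    - [0,-0.001,0]
    - [0,-0.001,0]
    - [0,-0.001,0]

```text
time_s: 42.02
tool_pos: [0.4868, 0.1668, 0.0481]
tool_rot: [35.1, 90.0, -49.6]
force: [-0.1, -0.7, -1.1]
grip_width: 0.0159
```

```bash
python3 lv.py l5 0; python3 -c "
from h import *
im,K,T=cam('scene'); c=cv2.resize(im[200:360,300:540],None,fx=3.2,fy=3.2,interpolation=cv2.INTER_CUBIC); cv2.imwrite('pics/scene3.png',np.clip(c*1.3,0,255).astype(np.uint8))"
```

```text
42.025 [0.4868 0.1668 0.0481] [-0.09 -0.67 -1.09] 0.01588376886416676
offset [0.0007, 0.0001, -0.0002] ang [-0.0002, 0.0001, -0.0003] rows>=0.0
```

View pics/scene3.png

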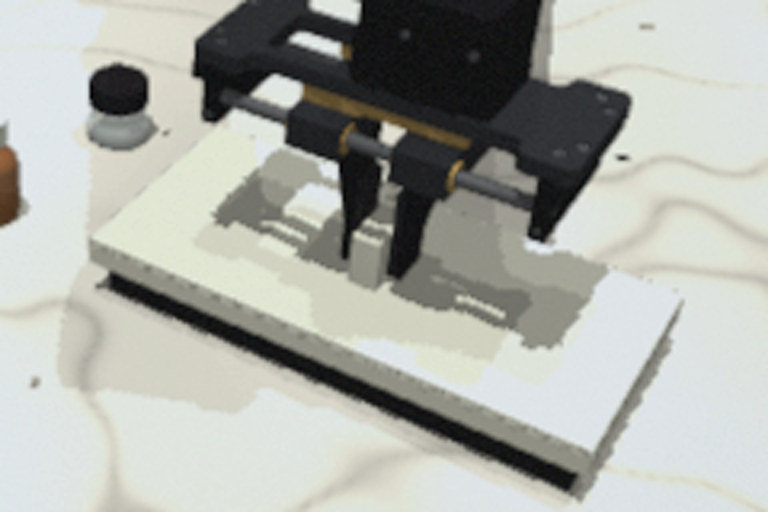

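Request:
drive_tool:
  offset:
    - [0.001,0,0]
    - [0.002,0,0]
    - [0.002,0,0]
  angular:
    - [0,0,0]
    - [0,0,0]
    - [0,0,0]

```text
time_s: 42.5
tool_pos: [0.4872, 0.1669, 0.047]
tool_rot: [70.5, 89.9, -14.2]
force: [-1.3, -0.7, 5.5]
grip_width: 0.0157
```

Contact: the lid is resting on the gaskets. I'll release and rise.

Request:
drive_tool:
  offset:
    - [0,0,0]
    - [0,0,0]
    - [0,0,0]
    - [0,0,0]
    - [-0.02,0,0]
    - [-0.05,0,0]
    - [-0.08,0,0]
    - [-0.08,0,0]
  angular:
    - [0,0,0]
    - [0,0,0]
    - [0,0,0]
    - [0,0,0]
    - [0,0,0]
    - [0,0,0]
    - [0,0,0]
    - [0,0,0]
  fingers: 0
  squeeze: 20

```text
time_s: 43.5
tool_pos: [0.4889, 0.1676, 0.1294]
tool_rot: [93.8, 89.7, 9.0]
force: [0.6, 0.4, -0.2]
grip_width: 0.0434
```

```bash
python3 lv.py l6 0.1; python3 -c "
from h import *
from ov import TR
R=down(-90+5.26)
for y in (.105,-.105):
  go(at(TR,(0,y,.06))[0],R)
im,K,T=cam('scene'); c=cv2.resize(im[200:360,300:540],None,fx=3.2,fy=3.2,interpolation=cv2.INTER_CUBIC); cv2.imwrite('pics/scene4.png',np.clip(c*1.3,0,255).astype(np.uint8))"
```

```text
43.5 [0.4889 0.1676 0.1294] [ 0.58  0.41 -0.15] 0.04336807546329239
offset [-0.0198, -0.0007, 0.0001] ang [-0.0003, 0.0002, -0.003] rows>=0.3
offset [0.0677, -0.001, -0.105] ang [-0.0003, 0.0002, -0.003] rows>=2.0
offset [0.0678, -0.0009, 0.105] ang [-0.0003, 0.0002, -0.003] rows>=2.0
```

View pics/scene4.png

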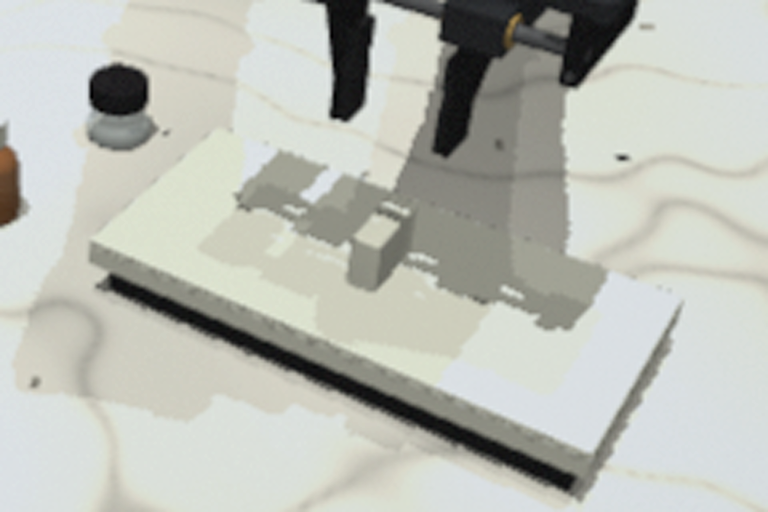

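Request:
drive_tool:
  offset:
    - [0,-0.001,-0.05]
    - [0,-0.001,-0.105]
    - [0.04,-0.001,-0.105]
    - [0.068,-0.001,-0.105]
    - [0.078,-0.001,-0.105]
    - [0.083,-0.001,-0.105]
    - [0.086,-0.001,-0.105]
    - [0.089,-0.001,-0.105]
    - [0.091,-0.001,-0.105]
    - [0.091,-0.001,-0.105]
  angular:
    - [0,0,-0.003]
    - [0,0,-0.003]
    - [0,0,-0.003]
    - [0,0,-0.003]
    - [0,0,-0.003]
    - [0,0,-0.003]
    - [0,0,-0.003]
    - [0,0,-0.003]
    - [0,0,-0.003]
    - [0,0,-0.003]
  fingers: 1

```text
time_s: 44.85
tool_pos: [0.4766, 0.2712, 0.0388]
tool_rot: [-38.9, 89.9, -123.7]
force: [-8.1, -4.2, 19.6]
grip_width: 0.0003
```

Request:
drive_tool:
  offset:
    - [-0.02,0,0]
    - [-0.05,0,0.03]
    - [-0.05,0,0.09]
    - [-0.05,0,0.15]
    - [-0.05,0,0.21]
    - [-0.05,0,0.21]
    - [-0.02,0,0.21]
    - [-0.009,0,0.21]
    - [-0.005,0,0.21]
    - [-0.002,0,0.21]
  angular:
    - [0,0,0]
    - [0,0,0]
    - [0,0,0]
    - [0,0,0]
    - [0,0,0]
    - [0,0,0]
    - [0,0,0]
    - [0,0,0]
    - [0,0,0]
    - [0,0,0]

```text
time_s: 46.1
tool_pos: [0.496, 0.0629, 0.0419]
tool_rot: [-37.0, 89.9, -121.7]
force: [-2.7, 0.7, 4.5]
grip_width: 0.0009
```

Request:
drive_tool:
  offset:
    - [0.002,0,0]
    - [0.003,0,0]
    - [0.004,0,0]
  angular:
    - [0,0,0]
    - [0,0,0]
    - [0,0,0]

```text
time_s: 46.48
tool_pos: [0.496, 0.0629, 0.0384]
tool_rot: [-34.0, 89.9, -118.7]
force: [-5.7, -0.9, 13.6]
grip_width: 0.0009
```

Now I'll press a little further here, then repeat on the + end to confirm it is also home.

Request:
drive_tool:
  offset:
    - [0.001,0,0]
    - [0.002,0,0]
    - [0.002,0,0]
  angular:
    - [0,0,0]
    - [0,0,0]
    - [0,0,0]

```text
time_s: 46.85
tool_pos: [0.4961, 0.0629, 0.0384]
tool_rot: [-32.5, 89.8, -117.2]
force: [-8.0, -0.8, 20.0]
grip_width: 0.0004
```

Request:
drive_tool:
  offset:
    - [-0.02,0,0]
    - [-0.05,0,-0.03]
    - [-0.05,0,-0.09]
    - [-0.05,0,-0.15]
    - [-0.05,0,-0.21]
    - [-0.05,0,-0.21]
    - [-0.02,0,-0.21]
    - [-0.009,0,-0.21]
    - [-0.003,0,-0.21]
    - [0.0,0,-0.21]
  angular:
    - [0,0,0]
    - [0,0,0]
    - [0,0,0]
    - [0,0,0]
    - [0,0,0]
    - [0,0,0]
    - [0,0,0]
    - [0,0,0]
    - [0,0,0]
    - [0,0,0]

```text
time_s: 48.1
tool_pos: [0.4772, 0.2715, 0.0384]
tool_rot: [-26.0, 89.8, -110.8]
force: [-4.7, -3.8, 16.9]
grip_width: 0.0008
```

Request:
drive_tool:
  offset:
    - [0.001,0,0]
    - [0.002,0,0]
    - [0.002,0,0]
  angular:
    - [0,0,0]
    - [0,0,0]
    - [0,0,0]

```text
time_s: 48.48
tool_pos: [0.4775, 0.2717, 0.0384]
tool_rot: [-12.1, 89.8, -96.9]
force: [-4.8, -2.0, 11.1]
grip_width: 0.0005
```

Request:
drive_tool:
  offset:
    - [-0.03,0,0]
    - [-0.08,0,0]
    - [-0.14,0,0]
    - [-0.18,-0.03,0.06]
    - [-0.18,-0.03,0.1]
    - [-0.18,-0.03,0.1]
  angular:
    - [0,0,0]
    - [0,0,0]
    - [0,0,0]
    - [0,0,0]
    - [0,0,0]
    - [0,0,0]

```text
time_s: 49.22
tool_pos: [0.4583, 0.1656, 0.2206]
tool_rot: [30.7, 89.6, -54.5]
force: [0.5, 1.3, -1.0]
grip_width: 0.0004
```

```bash
cat > fin.py <<'E'
from h import *
from ov import TR
print(telemetry.get_obs()['time_s'])
for n,c,s in[('scene',(300,200,540,360),3.2),('wrist',(0,0,640,300),1.2),('top',(140,130,340,290),4)]:
    im,K,T=cam(n); x0,y0,x1,y1=c; im=np.clip((im.astype(float)-(0 if n!='wrist' else 40))*1.25,0,255).astype(np.uint8)
    a=cv2.resize(im[y0:y1,x0:x1],None,fx=s,fy=s,interpolation=cv2.INTER_CUBIC); b=a.copy()
    for z,col in((.030,(0,0,255)),(.036,(0,200,0))):
        P=at(TR,[(.0655,.1335,z),(.0655,-.1335,z),(-.0655,-.1335,z),(-.0655,.1335,z)])
        cv2.polylines(b,[(((proj(K,T,P)+.5-[x0,y0])*s-.5)*8).round().astype(int).reshape(-1,1,2)],True,col,1,cv2.LINE_AA,3)
    cv2.imwrite(f'pics/fin_{n}.png',b); cv2.imwrite(f'pics/finr_{n}.png',a)
E
python3 fin.py
```

```text
49.225
```

View pics/finr_scene.png

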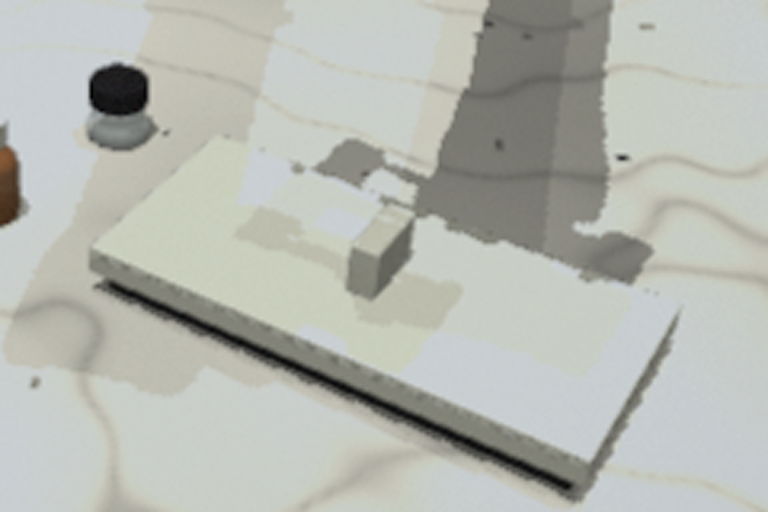

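View pics/fin_wrist.png

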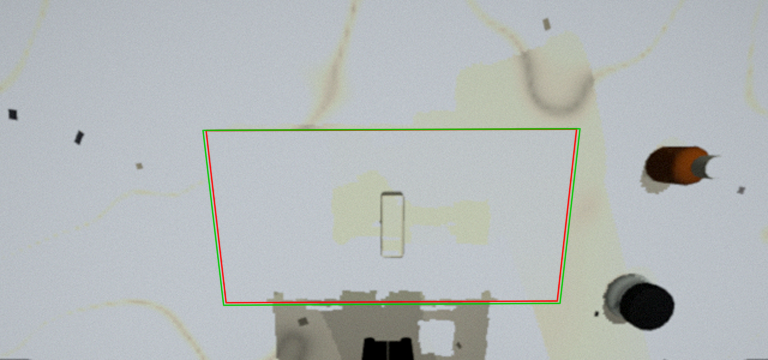

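```bash
python3 -c "
from h import *
im,K,T=cam('scene'); cv2.imwrite('pics/scene9.png',np.clip(im*1.3,0,255).astype(np.uint8))"
```

```text
(no output)
```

View pics/scene9.png

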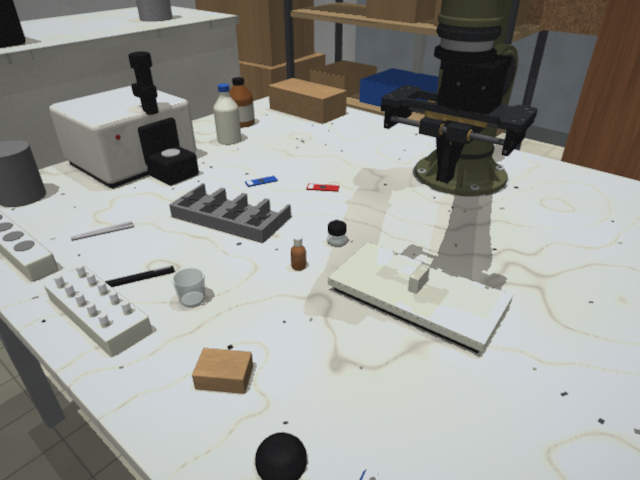

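The lid sits level on the tray around (420,298). The dropper, jar and beaker stand where they were, the look-alikes are untouched, and the arm is clear.

```bash
python3 -c "
from cell import sign_off
print(sign_off())"
```

```text
the job is handed in; nothing more can be done
None
```

The job is done and handed in at about 49 s. I tipped all four plates (hard stop felt on each), then laid them flat across both tray rails, well side up and side by side. After that I set the lid on the gaskets and pressed it at both ends.

- **Plates:** the wrist view before the lid went on showed all four plates square across both rails.
- **Lid:** both ends met a hard stop with the fingertip at about 30.4 mm (home is 30 mm) under 11–20 N. The scene view showed the lid level.
- **Surroundings:** the dropper bottle, beaker, jar and the red and blue look-alikes look undisturbed. I saw no lid knock or grip slip.
- **Disagreement:** the first overhead estimate of the tray was about 3–5 mm off from the wrist camera. I used the wrist camera's figure, and everything fitted.

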